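Load tube racks on the sloping stand and scan them in

TASK

Set every tube rack on the bench into its own bay of the sloping stand, label end uphill, and let it slide home against the bay's end stop and side fence. When all are home, take the barcode scanner and read the labels in the order orange, green, blue, black (skipping a colour that is not there): hold the window squarely over the middle of each label, about 8 cm away, still for a second. Then stand the scanner nose down in its cradle again, with all racks still home; do not drop the racks or disturb the wash bottle, tip box or petri dish.

Things in the scene. Friction and masses are not known exactly. Their poses are not given: they have to be found in the camera images.
- rack_orange_mid (a point): centre (half-way up) of the orange microtube rack: a rigid plastic block 130 mm long (x) by 52 mm wide (y) by 46 mm tall (z), 0.24 kg, with two rows of six capped tubes whose caps stand up to 8 mm above its top over x = -59 to +30 mm. x points along its length to the label end, z up out of its top. It lies flat on the bench at the start. May be absent (None)
- rack_orange_label (a point): middle of the orange rack's white barcode label (24 x 42 mm, black bars), flat on the rack's top at its +x end: 49 mm along +x and 23 mm above the rack's centre. Same axes as the rack; z is the label's outward normal. None while the rack is absent
- rack_green_mid (a point): centre (half-way up) of the green microtube rack: a rigid plastic block 130 mm long (x) by 52 mm wide (y) by 46 mm tall (z), 0.24 kg, with two rows of six capped tubes whose caps stand up to 8 mm above its top over x = -59 to +30 mm. x points along its length to the label end, z up out of its top. It lies flat on the bench at the start. May be absent (None)
- rack_green_label (a point): middle of the green rack's white barcode label (24 x 42 mm, black bars), flat on the rack's top at its +x end: 49 mm along +x and 23 mm above the rack's centre. Same axes as the rack; z is the label's outward normal. None while the rack is absent
- rack_blue_mid (a point): centre (half-way up) of the blue microtube rack: a rigid plastic block 130 mm long (x) by 52 mm wide (y) by 46 mm tall (z), 0.24 kg, with two rows of six capped tubes whose caps stand up to 8 mm above its top over x = -59 to +30 mm. x points along its length to the label end, z up out of its top. It lies flat on the bench at the start. May be absent (None)
- rack_blue_label (a point): middle of the blue rack's white barcode label (24 x 42 mm, black bars), flat on the rack's top at its +x end: 49 mm along +x and 23 mm above the rack's centre. Same axes as the rack; z is the label's outward normal. None while the rack is absent
- rack_black_mid (a point): centre (half-way up) of the black microtube rack: a rigid plastic block 130 mm long (x) by 52 mm wide (y) by 46 mm tall (z), 0.24 kg, with two rows of six capped tubes whose caps stand up to 8 mm above its top over x = -59 to +30 mm. x points along its length to the label end, z up out of its top. It lies flat on the bench at the start. May be absent (None)
- rack_black_label (a point): middle of the black rack's white barcode label (24 x 42 mm, black bars), flat on the rack's top at its +x end: 49 mm along +x and 23 mm above the rack's centre. Same axes as the rack; z is the label's outward normal. None while the rack is absent
- bay1 (a point): where the centre of a rack lies when home in the left-hand (+y), lowest bay of the sloping stand, 23 mm above the deck's face. Axes as the tilted deck's: x uphill, y towards the bay's low side fence, z out of the deck. The end stop's face is 65 mm to -x of this point, the side fence's face 26 mm to +y; the bay's floor is 68 mm wide and ends 125 mm to +x. Bays lie 88 mm apart along y. Any rack may go in any bay
- bay2 (a point): where the centre of a rack lies when home in the second from the left bay of the sloping stand, 23 mm above the deck's face. Axes as the tilted deck's: x uphill, y towards the bay's low side fence, z out of the deck. The end stop's face is 65 mm to -x of this point, the side fence's face 26 mm to +y; the bay's floor is 68 mm wide and ends 125 mm to +x. Bays lie 88 mm apart along y. Any rack may go in any bay
- bay3 (a point): where the centre of a rack lies when home in the third from the left bay of the sloping stand, 23 mm above the deck's face. Axes as the tilted deck's: x uphill, y towards the bay's low side fence, z out of the deck. The end stop's face is 65 mm to -x of this point, the side fence's face 26 mm to +y; the bay's floor is 68 mm wide and ends 125 mm to +x. Bays lie 88 mm apart along y. Any rack may go in any bay
- bay4 (a point): where the centre of a rack lies when home in the right-hand (-y), highest bay of the sloping stand, 23 mm above the deck's face. Axes as the tilted deck's: x uphill, y towards the bay's low side fence, z out of the deck. The end stop's face is 65 mm to -x of this point, the side fence's face 26 mm to +y; the bay's floor is 68 mm wide and ends 125 mm to +x. Bays lie 88 mm apart along y. Any rack may go in any bay
- deck: white deck of the fixed sloping four-bay stand, 197 (x) x 370 (y) mm; origin about mid-face, 78 mm above the bench; x uphill, z out of the face. Slick (friction with the racks about 0.09), sloping down 18 degrees to -x and 12 to +y: a rack let go on a bay slides home by itself. Dark steel end stop 12 mm high along the low end; on each bay's +y side a dark steel rib 8 mm high, 20 mm wide, is its fence
- scanner: cordless barcode scanner, 0.18 kg; origin at the middle of the window in its nose, beam along -z. Stands nose down in its cradle, z up, its black pistol handle (32 mm wide) sticking out to +x, 20 to 125 mm from the axis, 47 to 98 mm above the window. Yellow nose 62 (x) x 56 (y) x 30 mm tall; grey head above it 50 (x) x 44 (y) mm, top 97 mm above the window. Reads by itself, no trigger to press
- scanner_grip (a point): point to hold the scanner by, on the head's axis, 70 mm above the window: grasp the 44 mm wide head across y from above. Axes as the scanner's
- scanner_window (a point): the same point as scanner: middle of the read window, axes as the scanner's; the beam runs along -z
- cradle: the fixed scanner cradle: grey base 120 x 105 x 12 mm with a black open-topped cup on it, 84 (x) x 78 (y) mm outside, 5 mm walls, rim 46 mm above the bench. Origin at the bench under the cup's centre. The scanner's nose stands on the cup's floor, 12 mm above the origin, about 6 mm free all round, its handle towards +x of the cradle above the rim
- wash_bottle: bystander: white wash bottle 64 mm across, 160 mm tall, origin under its centre
- tip_box: bystander: box of yellow pipette tips 122 x 84 x 58 mm, origin under its centre
- petri_dish: bystander: petri dish 92 mm across, 15 mm tall, origin under its centre
- rack_orange: the orange rack itself; origin under the middle of its underside, 23 mm below its centre; same axes
- rack_green: the green rack itself; origin under the middle of its underside, 23 mm below its centre; same axes
- rack_blue: the blue rack itself; origin under the middle of its underside, 23 mm below its centre; same axes
- rack_black: the black rack itself; origin under the middle of its underside, 23 mm below its centre; same axes

How it is judged:
By the outcome, as a careful person would: the job done as asked, in the order asked, and still so for the second after the job is handed in, with the robot touching nothing.
Of rack_orange, rack_green, rack_blue, rack_black only 3 to 4 are there at a start; the rules pass over those that are not, and their reading is None.
At some moment in a run one of rack_orange, rack_green, rack_blue, rack_black may be knocked a few centimetres aside while the robot is not near it.
It also fails if it takes over 210 s, if anything falls off the work surface, if the arm or the gripper's body presses on something with over 40 N, if the wrist force passes 120 N, or if a joint passes its speed limit or range.

ROBOT

A 6-joint arm with a two-finger parallel gripper is mounted at the origin on the work surface. World frame = base frame: x ahead of the robot, y to its left, z up, the work surface at z = 0. Lengths are in mm, angles in rad, forces in N, time in s.
With the tool pointing down it reaches from about 275 to 750 mm from the base axis. Payload 10.2 kg.
Tool frame: the origin (TCP) lies midway between the tips of the shut fingers; the grasp point (between the pads) lies 19 mm behind it (ctrl.grasp_offset is the distance from the TCP to the grasp point, in mm); z points along the fingers, y is the line along which they close (so a half turn about z gives the same grasp; the last joint's range is limited). The gripper opens to 85 mm and grips with 20 to 120 N. Pads are 22 mm wide; open, the fingers measure 114 mm over their backs; the gripper's body (76 mm by 85 mm) begins 54 mm behind the grasp point. The pads swing forward as they close: fully open they stand 13 mm farther back than shut.
Start: joints at [1.078, 0.313, 1.498, -0, 1.331, -0.223], TCP at [139.946, 506.01, 231.294] pointing down, gripper open.
Joint ranges: [-2.94, 2.94], [-0.97, 2.17], [0.19, 2.56], [-1.23, 4.37], [0.02, 3.11], [-2.88, 2.88]. Speed limits (rad/s): [2.39, 2.39, 3.01, 3.14, 3.14, 3.14].

INTERFACE

Orientations are given as a unit quaternion [w, x, y, z].
In Python, from rig import ctrl, viewer, models gives the robot as it stands. The module is installed in compiled form; this text tells all that it offers.
- The arm moves only by the shell command python3 -m pendant 'ROWS' [OPENING] [FORCE]. ROWS is text: rows parted by semicolons, each of 4 numbers parted by spaces: the shift along the tool's x, y, z in m, then the turn about the tool's z in rad. In form: x y z yaw; .... A call has 1 to 10 rows; each row shifts and turns the commanded pose from where the row before left it, along the tool's axes as they then stand; what a row does not reach is not made up. A row lasts 1/8 s, in which the tool goes at most 62.5 mm and 10.7 degrees, less where a joint would pass 70% of its speed; a pose out of reach is approached as far as the arm can. A call is refused whole if a number of a shift passes 0.0625 or a number of a turn 0.188, either way. A call with a gripper value outside its range is refused whole. OPENING is the opening, from 0 (shut) to 1 (fully open), set as the call begins (- or left out, the last holds). The fingers move at their own pace and stop on an object; FORCE is the grip in N (left out, the last holds). Time passes only in rows, so rows that do not move let the fingers close. It gives the time, the measured TCP pose, the force, the opening and the grip force at its end, in the units of the state.
- ctrl.sense(): the state, without advancing time (a new reading comes with each control period).
- viewer.capture(name): name is "side" or "top"; returns a dict with "color" (384x512x3 uint8, red, green, blue), "vertical_fov" (degrees; the focal length in pixels is half the picture's height over the tangent of half this angle, whatever the lens; pixels are square), "cx", "cy" (the principal point, pixels), "dist" ([k1, k2, p1, p2, k3] as OpenCV has them; the pictures are not rectified), "pose" (4x4, takes a point from camera to world coordinates). Camera axes: x right, y down, z forward; pixel columns grow to the right and rows downward; lengths in mm; the calibration is good to about 2 mm. A picture is of the moment at which its call begins. There is no depth.
- ctrl.finish_job(): hands the job in; it is judged then, once.
Trained networks look in the newest picture that a camera, given by its name, has taken for a name from the list of things; names that differ only in an ending like _2 or _b are one class to them, and where a whole thing is asked for, a point or a joint stands for the part that bears it (a point fixed in the world has none). Each returns a list of dicts, best first, with "p" (0 to 1); they miss things now and then, are a little off and sometimes report something else, mostly with a low value. They report only what shows in the picture. A call takes as long as a camera call.
- models.boxes_of(camera, query): "at" ([x, y, z] in mm, in world coordinates, good to about 4 mm: the middle of the surface that is visible of it).
The state is a dict: "time_s": time; "joints": joint angles; "dq": joint speeds; "tau": joint torques, N m; "eef_pos": TCP position; "ee_rot": TCP orientation; "force": force on the tool from outside, world axes, zero at the start; "wrist_torque": the same for the moment, N m; "grip_width": opening from 0.0 (shut) to 1.0 (fully open); "grip_force": force on a finger pad.
Only numpy, scipy, OpenCV 4.12 (cv2) and the standard library are available. Lean on these libraries where they do the work, as an engineer would, in place of code of your own. Each camera call takes 0.05 s, during which the arm holds its last target. There are 200 camera calls.

## Working session

There is one attempt and no reset: what is moved stays moved. The work goes in short steps, Python scripts to look and compute and a shell command to move; the robot and the scene stay as the last step left them, time stands still between calls to the robot, and variables do not carry over. Pictures are saved under pics/ and viewed, at most 14 in all, crops included, and the job is handed in when it is done.

```bash
mkdir -p pics
cat > h.py <<'E'
import numpy as np, cv2
from rig import ctrl, viewer, models
from scipy.spatial.transform import Rotation as R
def cap(n,f=None):
    c=viewer.capture(n)
    if f: cv2.imwrite('pics/'+f,c['color'][:,:,::-1])
    h,w=c['color'].shape[:2]; fl=h/2/np.tan(np.radians(c['vertical_fov'])/2)
    c['K']=np.array([[fl,0,c['cx']],[0,fl,c['cy']],[0,0,1]]); c['D']=np.array(c['dist'],float); c['pose']=np.array(c['pose'],float)
    return c
def ray(c,uv):
    p=cv2.undistortPoints(np.array([[uv]],float),c['K'],c['D'])[0,0]
    return c['pose'][:3,3], c['pose'][:3,:3]@np.array([p[0],p[1],1])
def onz(c,uv,z):
    o,d=ray(c,uv); return o+d*(z-o[2])/d[2]
def proj(c,P):
    T=np.linalg.inv(c['pose']); P=np.atleast_2d(np.array(P,float))
    return cv2.projectPoints(P,cv2.Rodrigues(T[:3,:3])[0],T[:3,3],c['K'],c['D'])[0][:,0]
E
python3 - <<'E'
from h import *
for n in('top','side'):
    c=cap(n,n+'1.png'); print(n,c['pose'].round(2).tolist(),c['vertical_fov'])
    for q in ['rack_orange_mid','rack_orange_label','rack_green_mid','rack_green_label','rack_blue_mid','rack_blue_label','rack_black_mid','rack_black_label','bay1','bay2','bay3','bay4','deck','scanner','scanner_grip','cradle','wash_bottle','tip_box','petri_dish']:
        print(q,[(np.round(r['at']).tolist(),round(r['p'],2)) for r in models.boxes_of(n,q)][:2])
s=ctrl.sense();print(s['time_s'],s['eef_pos'],s['ee_rot'],s['grip_width'],ctrl.grasp_offset)
E
```

```text
top [[-0.01, -0.99, 0.11, 455.32], [-1.0, 0.01, 0.0, 53.45], [-0.0, -0.11, -0.99, 1272.09], [0.0, 0.0, 0.0, 1.0]] 52.481466130880115
rack_orange_mid [([461.0, 145.0, 42.0], 0.95), ([442.0, 364.0, 46.0], 0.4)]
rack_orange_label [([461.0, 143.0, 47.0], 0.55)]
rack_green_mid [([613.0, 248.0, 45.0], 0.85)]
rack_green_label [([610.0, 241.0, 43.0], 0.89)]
rack_blue_mid [([456.0, 252.0, 46.0], 0.87), ([750.0, 225.0, 109.0], 0.72)]
rack_blue_label [([448.0, 259.0, 41.0], 0.88)]
rack_black_mid [([442.0, 367.0, 45.0], 0.65), ([750.0, 230.0, 106.0], 0.58)]
rack_black_label [([442.0, 361.0, 46.0], 0.92), ([673.0, 64.0, 100.0], 0.55)]
bay1 [([560.0, -188.0, 85.0], 0.65)]
bay2 [([560.0, -188.0, 85.0], 0.65)]
bay3 [([560.0, -188.0, 85.0], 0.65)]
bay4 [([560.0, -188.0, 85.0], 0.65)]
deck [([559.0, -194.0, 85.0], 0.73), ([646.0, 74.0, 13.0], 0.73)]
scanner [([673.0, 62.0, 101.0], 0.78), ([562.0, -189.0, 86.0], 0.49)]
scanner_grip [([675.0, 67.0, 103.0], 0.62)]
cradle [([647.0, 72.0, 13.0], 0.77), ([441.0, 366.0, 48.0], 0.59)]
wash_bottle [([675.0, 66.0, 104.0], 0.7), ([752.0, 229.0, 111.0], 0.59)]
ti
[... 729 characters left out ...]
0.86)]
bay1 [([552.0, -230.0, 91.0], 0.81)]
bay2 [([552.0, -230.0, 91.0], 0.81)]
bay3 [([552.0, -230.0, 91.0], 0.81)]
bay4 [([552.0, -230.0, 91.0], 0.81)]
deck [([547.0, -232.0, 87.0], 0.96)]
scanner [([663.0, 53.0, 90.0], 0.65)]
scanner_grip [([662.0, 55.0, 92.0], 0.85), ([440.0, 242.0, 45.0], 0.49)]
cradle [([618.0, 55.0, 30.0], 0.89)]
wash_bottle [([748.0, 221.0, 84.0], 0.57), ([454.0, 128.0, 43.0], 0.37)]
tip_box [([777.0, -119.0, 51.0], 0.79), ([659.0, 54.0, 90.0], 0.5)]
petri_dish [([372.0, 6.0, 19.0], 0.61), ([551.0, -229.0, 89.0], 0.42)]
2.0 [139.96344409 506.00876857 231.28570729] [-1.39890519e-05  1.34505513e-01  9.90912845e-01 -1.67681550e-06] 1.0017836535046178 18.700000000000003
```

View pics/top1.png

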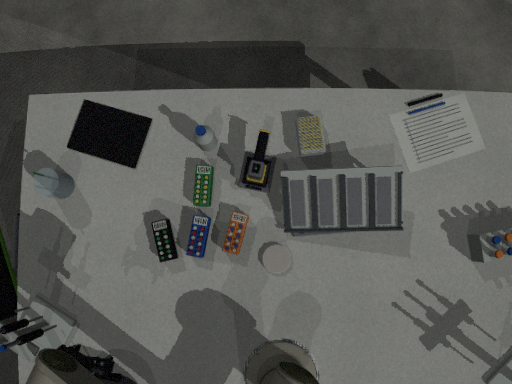

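View pics/side1.png

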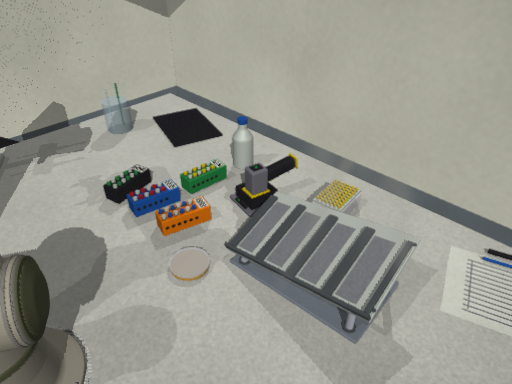

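Both views show four racks (top view: black 165,240; blue 199,236; orange 236,232; green 204,185), labels all up in the image (+x). The scanner is at (257,165) with its handle towards +x, and the stand spans (283–403, 168–235). I'll enlarge the stand and scanner next, and fit the racks by silhouette.

```bash
cat > fit.py <<'E'
from h import *
from scipy.optimize import minimize
HS={'orange':((5,15),120,110),'green':((45,85),110,40),'blue':((105,125),110,50)}
def mask(c,col,near,rad):
    hsv=cv2.cvtColor(c['color'],cv2.COLOR_RGB2HSV)
    if col=='black': m=(hsv[...,2]<45)
    else:
        (a,b),s,v=HS[col]; m=(hsv[...,0]>=a)&(hsv[...,0]<=b)&(hsv[...,1]>s)&(hsv[...,2]>v)
    yy,xx=np.mgrid[:384,:512]; m&=np.hypot(xx-near[0],yy-near[1])<rad
    m=cv2.morphologyEx(m.astype(np.uint8),cv2.MORPH_CLOSE,np.ones((3,3)))
    n,l,st,_=cv2.connectedComponentsWithStats(m)
    return (l==1+st[1:,4].argmax()).astype(np.uint8) if n>1 else None
def boxpts(x,y,a):
    P=np.array([[sx*65,sy*26,z] for sx in(-1,1) for sy in(-1,1) for z in(0,46)],float)
    P=P@np.array([[np.cos(a),np.sin(a),0],[-np.sin(a),np.cos(a),0],[0,0,1]]); return P+[x,y,0]
def hullmask(pts,s=4):
    h=cv2.convexHull(((pts+.5)*s).astype(np.float32)).astype(np.int32)
    im=np.zeros((384*s,512*s),np.uint8); cv2.fillConvexPoly(im,h,1); return im
def fit(cs,col,x0,a0=0.,names=('top','side')):
    T={}
    for n in names:
        c=cs[n]; uv=proj(c,[[*x0,25]])[0]
        m=mask(c,col,uv,28 if n=='top' else 38)
        if m is None: continue
        big=cv2.resize(m,None,fx=4,fy=4,interpolation=cv2.INTER_NEAREST)
        pts=np.argwhere(big)[:,::-1].astype(np.int32)
        t=np.zeros_like(big); cv2.fillConvexPoly(t,cv2.convexHull(pts),1); T[n]=t
    def cost(p):
        e=0
        for n in T:
            q=hullmask(proj(cs[n],boxpts(*p))); u=(q|T[n]).sum(); e+=1-(q&T[n]).sum()/u
        return e/len(T)
    best=min((minimize(cost,[*x0,a],method='Nelder-Mead',options=dict(initial_simplex=[[*x0,a],[x0[0]+15,x0[1],a],[x0[0],x0[1]+15,a],[*x0,a+.2]],xatol=.1,fatol=1e-4)) for a in (a0,a0+.2,a0-.2)),key=lambda r:r.fun)
    return best.x,best.fun
E
python3 - <<'E'
from fit import *
cs={n:cap(n) for n in('top','side')}
for col,x0 in dict(orange=(456,138),green=(608,238),blue=(449,248),black=(436,362)).items():
    for ns in (('top','side'),('top',),('side',)):
        p,e=fit(cs,col,x0,names=ns); print(col,ns,p.round(2),round(e,3))
t=cs['top']['color'][:,:,::-1]; s=cs['side']['color'][:,:,::-1]
cv2.imwrite('pics/t2.png',cv2.resize(t[110:245,235:411],None,fx=4.4,fy=4.4,interpolation=cv2.INTER_CUBIC))
cv2.imwrite('pics/s2.png',cv2.resize(s[145:345,220:425],None,fx=3,fy=3,interpolation=cv2.INTER_CUBIC))
E
```

```text
orange ('top', 'side') [ 4.5873e+02  1.4343e+02 -2.6000e-01] 0.269
orange ('top',) [4.6072e+02 1.2379e+02 1.4000e-01] 0.452
orange ('side',) [ 4.5846e+02  1.4336e+02 -2.7000e-01] 0.076
green ('top', 'side') [ 6.1317e+02  2.4769e+02 -7.0000e-02] 0.153
green ('top',) [ 6.1626e+02  2.4769e+02 -7.0000e-02] 0.044
green ('side',) [6.0945e+02 2.4534e+02 1.0000e-02] 0.244
blue ('top', 'side') [ 4.5247e+02  2.6035e+02 -1.9000e-01] 0.13
blue ('top',) [ 4.5356e+02  2.6080e+02 -1.8000e-01] 0.026
blue ('side',) [441.71 248.77  -0.46] 0.115
black ('top', 'side') [4.3868e+02 3.7112e+02 2.5000e-01] 0.141
black ('top',) [4.3934e+02 3.7123e+02 2.4000e-01] 0.02
black ('side',) [4.3414e+02 3.6967e+02 3.1000e-01] 0.242
```

View pics/t2.png

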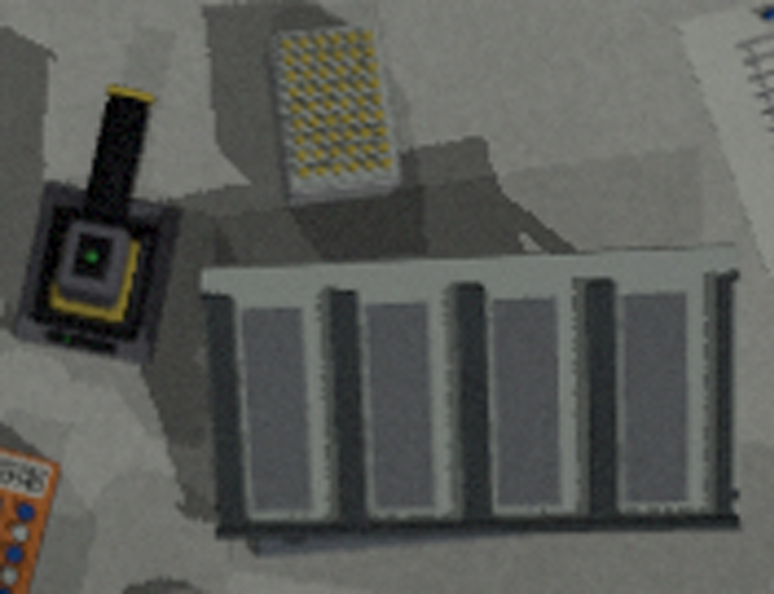

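View pics/s2.png

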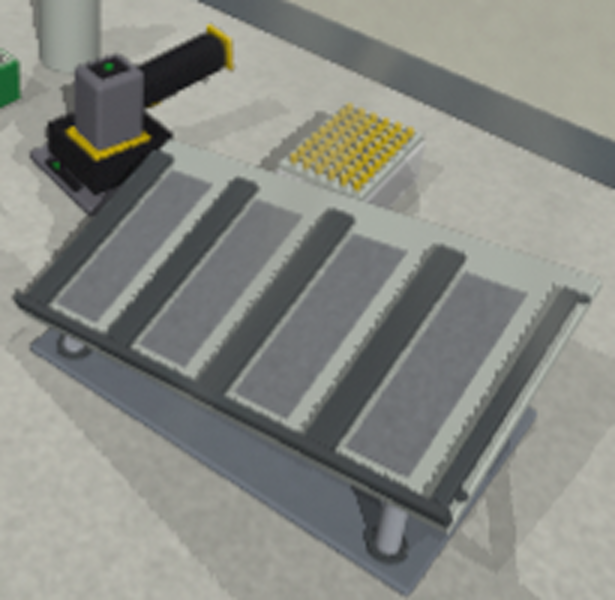

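The stand is well seen: in the top crop the fence/stop junctions lie at about (246,515), (370,515), (494,515) and (618,513), and the uphill corners at (203,270) and (735,245). In the side crop the junctions are at (52,305), (132,345), (230,393) and (337,450). The scanner head top is at (91,257) in the top crop, its handle running up to (130,95). I'll fit the stand and scanner poses from these.

```bash
cat > stand.py <<'E'
from h import *
from scipy.optimize import least_squares
cs={n:cap(n) for n in('top','side')}
tp=lambda u,v:(235+u/4.4-.4,110+v/4.4-.4); sp=lambda u,v:(220+u/3-.33,145+v/3-.33)
F=[]
for k,(a,b) in enumerate([((246,515),(52,305)),((370,515),(132,345)),((494,515),(230,393)),((618,513),(337,450))]):
    F+=[('top',tp(*a),(-65,26-88*k,12)),('side',sp(*b),(-65,26-88*k,12))]
E=[('top',tp(203,270),0),('top',tp(735,245),-370),('side',sp(165,143),0),('side',sp(603,283),-370)]
def Rm(a): return R.from_euler('z',a)*R.from_euler('y',-18,degrees=True)*R.from_euler('x',-12,degrees=True)
def res(p):
    M=Rm(p[3]);o=[]
    for n,uv,P in F: o+=list(proj(cs[n],M.apply(P)+p[:3])[0]-uv)
    for n,uv,y in E: o+=list(proj(cs[n],M.apply([125,p[4]+y,0])+p[:3])[0]-uv)
    return o
r=least_squares(res,[560,-60,60,0.05,46],loss='soft_l1')
if __name__=='__main__':
    p=r.x;print(p.round(3),np.round(r.fun,1)); M=Rm(p[3])
    print('M',M.as_matrix().round(3).tolist())
    for k in range(4): print('bay',k+1,(M.apply([0,-88*k,23])+p[:3]).round(1))
    print('face mid z',(M.apply([26.5,p[4]-185,0])+p[:3]).round(1))
    # scanner
    c=cs['top']; print('head top',onz(c,tp(91,257),109),'handle end',onz(c,tp(130,97),98),'handle root',onz(c,tp(108,205),98))
    c=cs['side'];print('head top side',onz(c,sp(110,68),109))
    for n in cs:
        for q in('scanner','cradle','scanner_grip'):models.boxes_of(n,q)
E
python3 stand.py
python3 - <<'E'
from fit import *
cs={n:cap(n) for n in('top','side')}
for n in cs:
    c=cs[n]
    m={}
    im=c['color'][:,:,::-1].copy(); im=cv2.resize(im,None,fx=3,fy=3,interpolation=cv2.INTER_CUBIC)
    for col,x in dict(orange=(458.7,143.4,-.26),green=(613,247.7,-.07),blue=(452.5,260,-.19),black=(438.7,371,.25)).items():
        P=boxpts(*x)
        top=P[[1,3,7,5]]; q=((proj(c,top)+.5)*3).astype(np.int32); cv2.polylines(im,[q],True,(0,255,255),1)
    cr=im[480:800,440:780] if n=='top' else im[470:710,300:700]
    m=cv2.resize(cr,(400,int(cr.shape[0]*400/cr.shape[1]))); globals()['I'+n]=m
H=max(Itop.shape[0],Iside.shape[0]); pad=lambda a:cv2.copyMakeBorder(a,0,H-a.shape[0],0,0,cv2.BORDER_CONSTANT)
cv2.imwrite('pics/r3.png',np.hstack([pad(Itop),pad(Iside)]))
E
```

```text
[ 5.42642e+02 -5.90280e+01  3.65790e+01  6.50000e-02  5.38420e+01] [ 0.2  1.1 -0.2 -0.1 -0.3  0.8  0.3  0.5 -0.3  0.4 -0.9  0.5  0.2  0.4
  0.2  0.3 -1.6 -2.2 -1.  -1.   4.1 -0.8  0.8 -0.3]
M [[0.949, 0.0, -0.315], [0.062, 0.98, 0.188], [0.309, -0.198, 0.93]]
bay 1 [535.4 -54.7  58. ]
bay 2 [ 535.4 -141.    75.4]
bay 3 [ 535.3 -227.2   92.8]
bay 4 [ 535.3 -313.5  110.2]
face mid z [ 567.7 -186.    70.7]
head top [656.60790409  75.62396041 109.        ] handle end [772.5851584  47.977856   98.       ] handle root [695.20690658  63.84250325  98.        ]
head top side [653.23392979  74.49926046 109.        ]
```

View pics/r3.png

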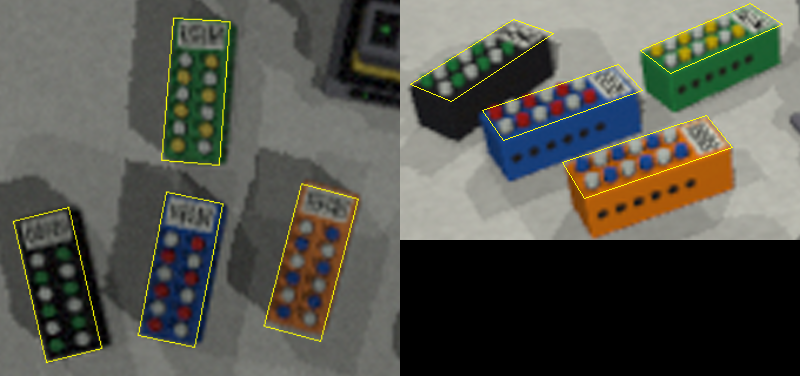

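Outlines agree with the racks to a few mm, and the scanner axis is at about (655,75). The stand's fitted mid-face height (71) disagrees with the given 78, so I'll refit without the doubtful corners and plan the first moves.

```bash
cat >> h.py <<'E'
def wrap(a): return (a+np.pi/2)%np.pi-np.pi/2
def tool():
    s=ctrl.sense(); q=np.array(s['ee_rot']); M=R.from_quat([q[1],q[2],q[3],q[0]]).as_matrix()
    return np.array(s['eef_pos']),np.arctan2(M[1,1],M[0,1])-np.pi/2,s  # phi: tool y dir = 90deg+phi
def plan(wps,start=None):
    p,f,s=tool()
    for (x,y,z,g) in wps:
        d=np.array([x,y,z])-p
        g=f+wrap(g-f) if g is not None else f
        # turn first (tool yaw = -(g-f)), then shift
        tx=-(np.cos(g)*d[0]+np.sin(g)*d[1]); ty=-np.sin(g)*d[0]+np.cos(g)*d[1]; tz=-d[2]
        print('turn %.3f then shift x %.4f y %.4f z %.4f  len %.0f'%(-(g-f),tx/1e3,ty/1e3,tz/1e3,np.linalg.norm(d)))
        p=np.array([x,y,z],float);f=g
E
python3 - <<'E'
import stand as S
from stand import *
def res2(p,w=1.):
    M=Rm(p[3]);o=[]
    for n,uv,P in F: o+=list(proj(cs[n],M.apply(P)+p[:3])[0]-uv)
    for n,uv,y in E: 
        if n=='top' or y!=0:
            d=(proj(cs[n],M.apply([125,p[4] if y==0 else p[5],0])+p[:3])[0]-uv)/1.5; o+=list(d)
    m=(M.apply([26.5,-139,0])+p[:3])[2]
    return o+[w*(m-78)]
for w in(0,.3):
    r=least_squares(res2,[560,-60,60,.05,46,-320],args=(w,)); p=r.x;print(p.round(3),np.round(r.fun,1));M=Rm(p[3])
    for k in range(4): print('bay',k+1,(M.apply([0,-88*k,23])+p[:3]).round(1))
plan([(459,143,231,-.26),(459,143,80,-.26),(459,143,15,-.26)])
print(tool()[:2])
E
```

```text
[ 5.43603e+02 -5.90940e+01  3.66560e+01  6.30000e-02  4.94430e+01
 -3.15711e+02] [ 0.2  0.8  0.  -0.4 -0.4  0.6  0.6  0.2 -0.3  0.2 -0.7  0.3  0.1  0.3
  0.3  0.1 -0.1 -1.7 -0.7 -0.7  0.5 -0.2 -0. ]
bay 1 [536.4 -54.8  58.1]
bay 2 [ 536.1 -141.    75.5]
bay 3 [ 535.9 -227.3   92.9]
bay 4 [ 535.6 -313.5  110.3]
[ 5.43193e+02 -5.95230e+01  3.79990e+01  6.20000e-02  5.00630e+01
 -3.15163e+02] [ 0.3  0.9  0.  -0.7 -0.2  0.7  0.5 -0.  -0.1  0.4 -0.7  0.1  0.4  0.5
  0.3 -0.  -0.1 -1.7 -0.6 -0.6  0.5 -0.4 -1.3]
bay 1 [536.  -55.2  59.4]
bay 2 [ 535.6 -141.4   76.8]
bay 3 [ 535.3 -227.7   94.2]
bay 4 [ 534.9 -314.   111.6]
turn -0.010 then shift x -0.4016 y -0.2688 z 0.0003  len 483
turn -0.000 then shift x -0.0000 y 0.0000 z 0.1510  len 151
turn -0.000 then shift x -0.0000 y 0.0000 z 0.0650  len 65
(array([139.95236254, 506.00456026, 231.28666383]), np.float64(-0.2698408710850797))
```

```bash
python3 -m pendant '-0.0365 -0.0244 0 0;-0.0365 -0.0244 0 0;-0.0365 -0.0244 0 0;-0.0365 -0.0244 0 0;-0.0365 -0.0244 0 0;-0.0365 -0.0244 0 0;-0.0365 -0.0244 0 0;-0.0365 -0.0244 0 0;-0.0365 -0.0244 0 0;-0.0365 -0.0244 0 0' 1 30; python3 -m pendant '-0.0366 -0.0248 0.03 0; 0 0 0.05 0; 0 0 0.04 0;0 0 0.03 0;0 0 0 0;0 0 0 0'
python3 - <<'E'
from h import *
plan([(459,143,15,-.26)]);print(tool()[:2]); cap('side','g1.png')
E
```

```text
time_s: 3.95
eef_pos: [427.5, 172.3, 231.4]
ee_rot: [0.0, 0.135, 0.991, 0.0]
force: [1.0, 0.8, 0.0]
grip_width: 1.004
grip_force: 0.0
time_s: 4.7
eef_pos: [456.1, 140.0, 82.5]
ee_rot: [0.001, 0.134, 0.991, 0.0]
force: [0.4, -0.7, 0.3]
grip_width: 0.997
grip_force: 0.0
turn -0.010 then shift x -0.0020 y 0.0037 z 0.0675  len 68
(array([456.10714814, 139.97119625,  82.53399576]), np.float64(-0.26971959837182546))
```

View pics/g1.png

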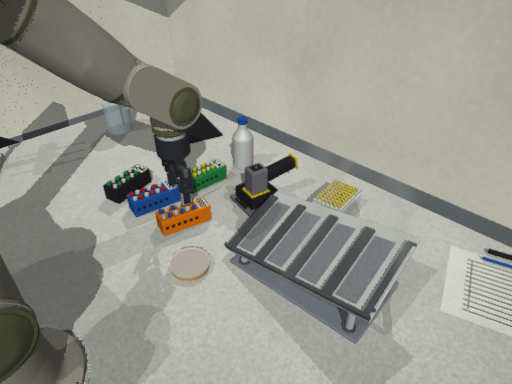

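The gripper is above the orange rack (at about 185,190), fingers straddling it. Descend, close and lift.

```bash
python3 -m pendant '-0.002 0.0035 0.03 0;0 0 0.02 0;0 0 0.0175 0;0 0 0 0;0 0 0 0'; python3 -m pendant '0 0 0 0;0 0 0 0;0 0 0 0;0 0 0 0;0 0 0 0;0 0 0 0;0 0 0 0' 0 30; python3 -m pendant '0 0 -0.02 0;0 0 -0.05 0;0 0 -0.055 0;0 0 -0.05 0;0 0 -0.04 0;0 0 0 0'
python3 - <<'E'
from h import *
plan([(547,-318,231,.063),(547,-318,150,None)]);print(tool()[:2]);
E
```

```text
time_s: 5.38
eef_pos: [459.0, 142.8, 15.0]
ee_rot: [0.001, 0.134, 0.991, 0.0]
force: [-0.2, 1.0, 0.7]
grip_width: 0.991
grip_force: 0.0
time_s: 6.25
eef_pos: [458.5, 142.8, 14.3]
ee_rot: [0.0, 0.134, 0.991, 0.0]
force: [-1.0, 0.8, 6.1]
grip_width: 0.605
grip_force: 34.0
time_s: 7.0
eef_pos: [459.0, 142.8, 231.0]
ee_rot: [0.002, 0.134, 0.991, 0.0]
force: [-0.4, -0.5, -2.9]
grip_width: 0.604
grip_force: 33.2
turn -0.333 then shift x -0.0588 y -0.4655 z 0.0000  len 469
turn -0.000 then shift x -0.0000 y 0.0000 z 0.0810  len 81
(array([459.02568437, 142.82695626, 231.01735223]), np.float64(-0.26969306731748044))
```

```bash
python3 -m pendant '0 0 0 -0.111;0 0 0 -0.111;0 0 0 -0.111;-0.005 -0.042 0 0;-0.005 -0.042 0 0;-0.005 -0.042 0 0;-0.005 -0.042 0 0;-0.005 -0.042 0 0;-0.005 -0.042 0 0;-0.005 -0.042 0 0' ;python3 -m pendant '-0.005 -0.042 0 0;-0.005 -0.042 0 0;-0.005 -0.042 0 0;-0.0088 -0.0455 0.01 0;0 0 0.03 0;0 0 0.01 0;0 0 0 0'
python3 - <<'E'
from h import *
plan([(547,-319,160,.063)]);print(tool()[:2]); 
for n in('side','top'):
    c=cap(n,n+'4.png')
cv2.imwrite('pics/c4.png',cv2.resize(cv2.imread('pics/side4.png')[150:350,220:430],None,fx=3,fy=3,interpolation=cv2.INTER_CUBIC))
E
```

```text
time_s: 8.25
eef_pos: [511.2, -149.6, 226.8]
ee_rot: [-0.001, -0.032, 1.0, 0.001]
force: [0.3, 0.3, -2.7]
grip_width: 0.602
grip_force: 33.2
time_s: 9.12
eef_pos: [546.0, -317.4, 177.8]
ee_rot: [-0.001, -0.032, 0.999, 0.001]
force: [0.4, 0.8, -2.1]
grip_width: 0.601
grip_force: 33.2
turn 0.001 then shift x -0.0009 y -0.0016 z 0.0178  len 18
(array([ 546.04251175, -317.43927191,  177.84474422]), np.float64(0.0637050731043689))
```

View pics/c4.png

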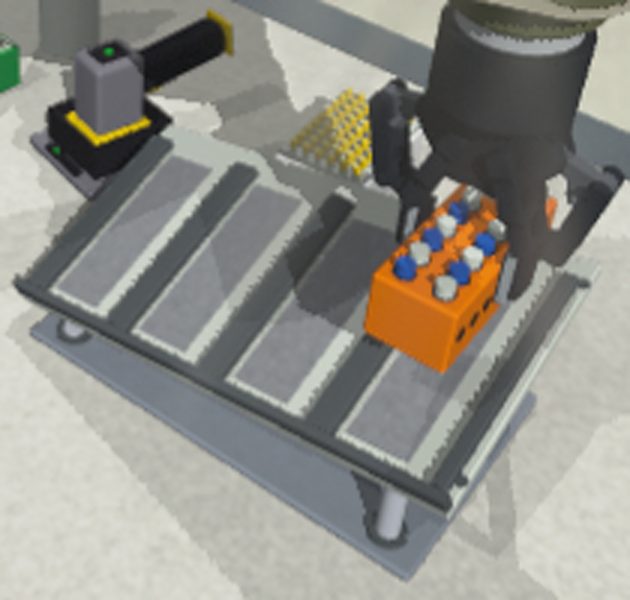

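Orange is held flat over bay 4, its tail end nearest (crop 365–445, 270–370). Lower gently until contact shows and let the rack pitch onto the slope.

```bash
python3 - <<'E'
from h import *
c=cap('side'); P=[[-65,26,46],[-65,-26,46],[-65,26,0],[-65,-26,0]]
M=R.from_euler('z',.063)
uv=proj(c,M.apply(P)+[546,-317.4,163]); print(((uv-[220,150]+.33)*3).round())
E
python3 -m pendant '-0.001 -0.0015 0.01 0;0 0 0.01 0;0 0 0.01 0;0 0 0 0'|egrep 'pos|^force'
python3 -m pendant '0 0 0.005 0;0 0 0.005 0;0 0 0 0'|egrep 'pos|^force'
python3 -m pendant '0 0 0.005 0;0 0 0 0'|egrep 'pos|^force'
python3 -m pendant '0 0 0.005 0;0 0 0 0'|egrep 'pos|^force'
```

```text
[[371. 274.]
 [458. 319.]
 [360. 333.]
 [443. 379.]]
eef_pos: [547.0, -319.2, 147.6]
force: [0.4, 0.2, -2.9]
eef_pos: [547.4, -319.5, 138.6]
force: [0.0, 0.5, -1.9]
eef_pos: [547.3, -319.5, 133.5]
force: [0.1, -0.2, -0.9]
eef_pos: [547.3, -319.4, 128.3]
force: [-1.1, 0.4, -2.3]
```

```bash
for i in 1; do python3 -m pendant '0 0 0.004 0;0 0 0 0'|egrep 'pos|^force'; python3 -m pendant '0 0 0.004 0;0 0 0 0'|egrep 'pos|^force'; python3 -m pendant '0 0 0.004 0;0 0 0 0'|egrep 'pos|^force';  python3 -m pendant '0 0 0.003 0;0 0 0 0'|egrep 'pos|^force'; done
python3 - <<'E'
from h import *
c=cap('side','side5.png')
cv2.imwrite('pics/c5.png',cv2.resize(cv2.imread('pics/side5.png')[150:350,220:430],None,fx=3,fy=3,interpolation=cv2.INTER_CUBIC))
E
```

```text
eef_pos: [547.4, -319.5, 124.7]
force: [-0.5, 1.4, -0.3]
eef_pos: [547.9, -319.9, 123.3]
force: [-5.6, 4.4, 15.5]
eef_pos: [548.3, -320.3, 120.5]
force: [-6.3, 4.6, 20.4]
eef_pos: [548.5, -320.5, 118.1]
force: [-6.5, 4.6, 24.0]
```

View pics/c5.png

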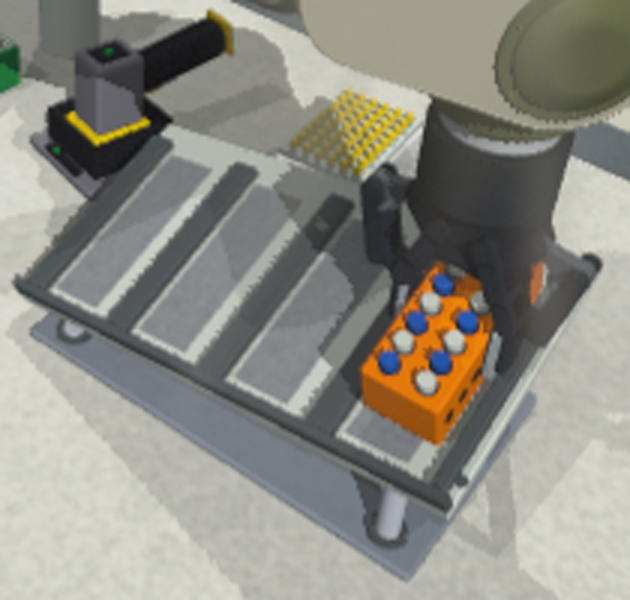

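The rack has pitched onto the slope, and the force shows both ends in contact. Ease the pressure, ride 12 mm down the slope, then open a little and let it settle.

```bash
python3 -m pendant '0 0 -0.003 0;0.006 0 0 0;0.006 0 0.002 0;0 0 0 0'|egrep 'pos|^force'; python3 -m pendant '0 0 0 0;0 0 0 0;0 0 0 0;0 0 0 0;0 0 0 0;0 0 0 0' 0.78|egrep 'pos|^force|grip_w'
python3 - <<'E'
from h import *
c=cap('side','side6.png')
a=cv2.resize(cv2.imread('pics/side6.png')[150:350,220:430],None,fx=3,fy=3,interpolation=cv2.INTER_CUBIC)
cv2.imwrite('pics/c6.png',a)
E
```

```text
eef_pos: [534.8, -320.3, 114.2]
force: [0.3, 0.2, -2.4]
eef_pos: [535.5, -320.3, 114.8]
force: [0.6, 0.9, -0.2]
grip_width: 0.781
```

View pics/c6.png

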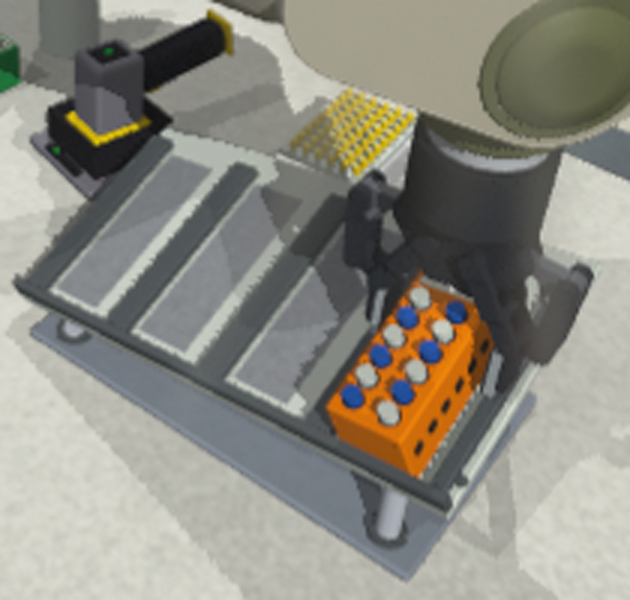

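Orange is home in bay 4 (crop 330–490, 275–475), both walls touched. Rise and re-measure the rest.

```bash
python3 -m pendant '0 0 -0.03 0;0 0 -0.05 0;0 0 -0.05 0;0 0 0 0' |egrep 'pos|^force'
cat > look.py <<'E'
from fit import *
import sys
G=dict(orange=(459,143,-.26),green=(614,248,-.07),blue=(453,260,-.19),black=(439,371,.25))
def look(cols,side=True):
    cs={n:cap(n) for n in('top','side')}
    for col in cols:
        g=G[col]; r=models.boxes_of('top','rack_%s_mid'%col)[:1]
        print(col,'net',[(np.round(a['at']).tolist(),round(a['p'],2)) for a in r],end=' ')
        p,e=fit(cs,col,g[:2],g[2],('top',)); print('top fit',p.round(2),round(e,3))
    return cs
E
python3 - <<'E'
from look import *
look(['blue','green','black'])
plan([(453,260,231,-.19),(453,260,15,-.19)])
E
```

```text
eef_pos: [536.4, -321.2, 249.1]
force: [-0.3, -0.2, -1.8]
blue net [([458.0, 254.0, 44.0], 0.55)] top fit [ 4.5352e+02  2.6061e+02 -1.8000e-01] 0.025
green net [([614.0, 246.0, 44.0], 0.6)] top fit [ 6.1715e+02  2.4725e+02 -6.0000e-02] 0.052
black net [([439.0, 363.0, 47.0], 0.61)] top fit [4.3836e+02 3.7074e+02 2.4000e-01] 0.029
turn 0.253 then shift x 0.1902 y 0.5542 z 0.0123  len 586
turn -0.000 then shift x -0.0000 y 0.0000 z 0.2160  len 216
```

```bash
python3 -m pendant '0 0 0 0.127;0 0 0 0.126;0.0146 0.0426 0 0;0.0146 0.0426 0 0;0.0146 0.0426 0 0;0.0146 0.0426 0 0;0.0146 0.0426 0 0;0.0146 0.0426 0 0;0.0146 0.0426 0 0;0.0146 0.0426 0 0' 1|egrep 'pos|^force'; python3 -m pendant '0.0146 0.0426 0 0;0.0146 0.0426 0 0;0.0146 0.0426 0 0;0.0146 0.0426 0 0;0.0146 0.0426 0.01 0;0 0 0.05 0;0 0 0.05 0;0 0 0.04 0;0 0 0 0'|egrep 'pos|^force'
python3 - <<'E'
from h import *
plan([(453,260,15,-.19)])
E
```

```text
eef_pos: [484.4, 37.8, 244.0]
force: [1.2, 0.2, 0.3]
eef_pos: [451.7, 258.8, 92.2]
force: [0.9, 0.2, -0.7]
turn 0.000 then shift x -0.0010 y 0.0014 z 0.0772  len 77
```

```bash
python3 -m pendant '-0.001 0.0015 0.03 0;0 0 0.025 0;0 0 0.022 0;0 0 0 0;0 0 0 0'|egrep 'pos|^force'; python3 -m pendant '0 0 0 0;0 0 0 0;0 0 0 0;0 0 0 0;0 0 0 0;0 0 0 0;0 0 0 0' 0 30|egrep 'pos|^force|grip'; python3 -m pendant '0 0 -0.02 0;0 0 -0.05 0;0 0 -0.055 0;0 0 -0.05 -0.127;0 0 -0.04 -0.126;0 0 0 0'|egrep 'pos|^force|grip'
python3 - <<'E'
from h import *
plan([(547.5,-232.5,225,.063)])
E
```

```text
eef_pos: [455.8, 260.9, 19.5]
force: [-0.1, 0.7, -0.3]
eef_pos: [455.1, 260.7, 18.5]
force: [-2.1, -0.5, 5.9]
grip_width: 0.602
grip_force: 34.3
eef_pos: [455.5, 260.9, 235.2]
force: [-0.4, 0.5, -3.6]
grip_width: 0.605
grip_force: 33.3
turn 0.001 then shift x -0.0607 y -0.4982 z 0.0102  len 502
```

```bash
python3 -m pendant '-0.005 -0.0415 0 0;-0.005 -0.0415 0 0;-0.005 -0.0415 0 0;-0.005 -0.0415 0 0;-0.005 -0.0415 0 0;-0.005 -0.0415 0 0;-0.005 -0.0415 0 0;-0.005 -0.0415 0 0;-0.005 -0.0415 0 0;-0.005 -0.0415 0 0' |egrep 'pos|^force'; python3 -m pendant '-0.005 -0.0415 0 0;-0.0055 -0.0415 0.01 0;0 0 0.03 0;0 0 0.03 0;0 0 0.02 0;0 0 0 0;0 0 0 0'|egrep 'pos|^force'
python3 - <<'E'
from h import *
plan([(547.5,-233,109.5,.063)])
E
```

```text
eef_pos: [530.4, -151.4, 230.8]
force: [-0.5, -0.2, -3.5]
eef_pos: [546.7, -232.6, 143.0]
force: [-0.2, 0.4, -2.1]
turn -0.000 then shift x -0.0008 y -0.0005 z 0.0335  len 33
```

```bash
python3 -m pendant '-0.001 0 0.007 0;0 0 0.007 0;0 0 0.006 0;0 0 0 0'|egrep 'pos|^force'; python3 -m pendant '0 0 0.005 0;0 0 0.004 0;0 0 0 0'|egrep 'pos|^force';python3 -m pendant '0 0 0.004 0;0 0 0 0'|egrep 'pos|^force'
python3 -m pendant '0 0 0.002 0;0 0 0 0'|egrep 'pos|^force'
```

```text
eef_pos: [547.5, -232.4, 122.4]
force: [-0.3, -0.3, -2.0]
eef_pos: [547.5, -232.4, 113.4]
force: [-0.0, 0.7, -3.0]
eef_pos: [547.8, -232.5, 110.8]
force: [-3.4, 2.2, 7.7]
eef_pos: [548.1, -232.6, 110.5]
force: [-8.5, 5.9, 19.0]
```

```bash
python3 -m pendant '0 0 0.003 0;0 0 0 0'|egrep 'pos|^force'; python3 -m pendant '0 0 0.003 0;0 0 0 0'|egrep 'pos|^force'
python3 - <<'E'
from h import *
c=cap('side','side7.png')
a=cv2.resize(cv2.imread('pics/side7.png')[150:350,220:430],None,fx=3,fy=3,interpolation=cv2.INTER_CUBIC)
cv2.imwrite('pics/c7.png',a)
E
```

```text
eef_pos: [548.7, -233.0, 108.2]
force: [-7.2, 5.2, 21.8]
eef_pos: [548.9, -233.2, 105.6]
force: [-6.2, 5.4, 24.7]
```

View pics/c7.png

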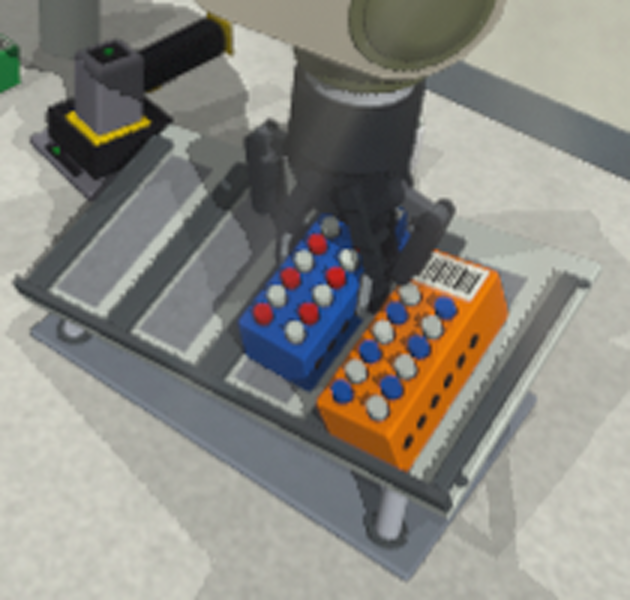

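Orange sits home; blue is pitched in bay 3, clear of its neighbour. Same ride-down and release, then rise and re-measure.

```bash
python3 -m pendant '0 0 0.002 0;0 0 -0.002 0;0.006 0 0 0;0.006 0 0.002 0;0 0 0 0'|egrep 'pos|^force'; python3 -m pendant '0 0 0 0;0 0 0 0;0 0 0 0;0 0 0 0;0 0 0 0;0 0 0 0' 0.78|egrep 'pos|^force|grip_w'; python3 -m pendant '0 0 -0.02 0;0 0 -0.05 0;0 0 -0.05 0;0 0 -0.02 0;0 0 0 0' |egrep 'pos|^force'
python3 - <<'E'
from look import *
cs=look(['green','black'])
plan([(616,247.5,240,-.06),(616,247.5,15,-.06)])
plan([(438.5,371,240,.24),(438.5,371,15,.24)])
a=cv2.resize(cs['side']['color'][150:350,220:430,::-1],None,fx=3,fy=3,interpolation=cv2.INTER_CUBIC)
cv2.imwrite('pics/c8.png',a)
E
```

```text
eef_pos: [535.1, -233.2, 99.8]
force: [-4.5, 2.4, 4.3]
eef_pos: [535.6, -233.2, 99.8]
force: [-0.4, 0.7, -0.1]
grip_width: 0.777
eef_pos: [536.0, -233.7, 241.1]
force: [0.4, -0.1, -0.4]
green net [([613.0, 248.0, 45.0], 0.81)] top fit [ 6.1455e+02  2.4766e+02 -7.0000e-02] 0.072
black net [([438.0, 365.0, 48.0], 0.59)] top fit [4.3942e+02 3.7090e+02 2.3000e-01] 0.092
turn 0.123 then shift x -0.0518 y 0.4846 z -0.0017  len 487
turn -0.000 then shift x -0.0000 y 0.0000 z 0.2250  len 225
turn -0.177 then shift x -0.0496 y 0.6098 z -0.0017  len 612
turn -0.000 then shift x -0.0000 y 0.0000 z 0.2250  len 225
```

View pics/c8.png

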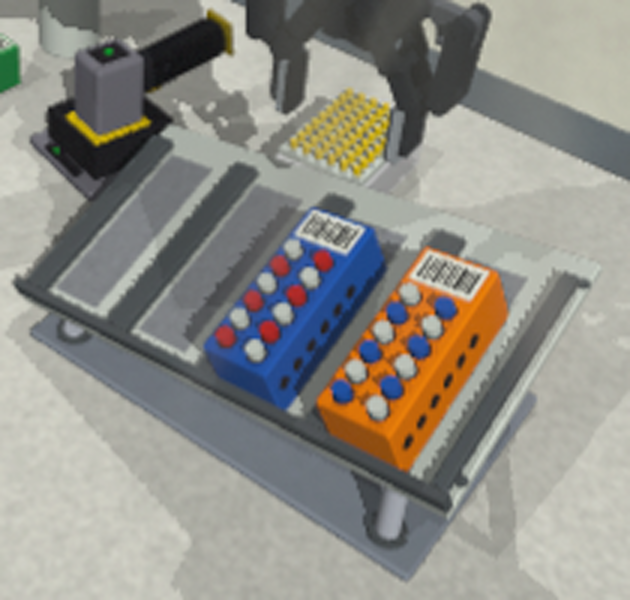

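Blue and orange are both home. Green next, to bay 2.

```bash
python3 -m pendant '0 0 0 0.123;-0.0043 0.0404 0 0;-0.0043 0.0404 0 0;-0.0043 0.0404 0 0;-0.0043 0.0404 0 0;-0.0043 0.0404 0 0;-0.0043 0.0404 0 0;-0.0043 0.0404 0 0;-0.0043 0.0404 0 0;-0.0043 0.0404 0 0' 1|egrep 'pos|^force'; python3 -m pendant '-0.0043 0.0404 0 0;-0.0043 0.0404 0 0;-0.0043 0.0404 0 0;0 0 0.04 0;0 0 0.05 0;0 0 0.05 0;0 0 0.02 0;0 0 0 0'|egrep 'pos|^force'
python3 - <<'E'
from h import *
plan([(615,248,15,-.07)])
E
```

```text
eef_pos: [595.9, 128.7, 238.6]
force: [0.4, -0.6, 0.3]
eef_pos: [614.9, 247.3, 77.3]
force: [-0.2, -0.1, 0.6]
turn 0.010 then shift x -0.0000 y 0.0007 z 0.0623  len 62
```

```bash
python3 -m pendant '0 0.001 0.025 0.01;0 0 0.02 0;0 0 0.017 0;0 0 0 0;0 0 0 0'|egrep 'pos|^force'; python3 -m pendant '0 0 0 0;0 0 0 0;0 0 0 0;0 0 0 0;0 0 0 0;0 0 0 0;0 0 0 0' 0 30|egrep 'pos|^force|grip'; python3 -m pendant '0 0 -0.02 0;0 0 -0.05 0;0 0 -0.055 0;0 0 -0.05 0;0 0 -0.04 -0.13;0 0 0 0'|egrep 'pos|^force|grip'
python3 - <<'E'
from h import *
plan([(547.5,-147,231,.063)])
E
```

```text
eef_pos: [616.7, 248.7, 18.6]
force: [-0.2, -0.3, -0.0]
eef_pos: [616.5, 248.7, 18.4]
force: [-0.6, 0.4, 5.2]
grip_width: 0.603
grip_force: 33.8
eef_pos: [616.9, 248.8, 236.7]
force: [0.6, -0.5, -2.8]
grip_width: 0.602
grip_force: 33.1
turn -0.003 then shift x 0.0942 y -0.3907 z 0.0057  len 402
```

```bash
python3 -m pendant '0.0094 -0.0391 0 -0.003;0.0094 -0.0391 0 0;0.0094 -0.0391 0 0;0.0094 -0.0391 0 0;0.0094 -0.0391 0 0;0.0094 -0.0391 0 0;0.0094 -0.0391 0 0;0.0094 -0.0391 0 0;0.0094 -0.0391 0 0;0.0094 -0.0391 0 0' |egrep 'pos|^force'; python3 -m pendant '0 0 0.03 0;0 0 0.03 0;0 0 0.03 0;0 0 0.02 0;0 0 0 0;0 0 0 0'|egrep 'pos|^force'
python3 - <<'E'
from h import *
plan([(547.5,-147,94,.063)])
E
```

```text
eef_pos: [545.9, -148.4, 231.2]
force: [0.3, -0.6, -2.8]
eef_pos: [547.0, -147.5, 123.2]
force: [0.1, -1.1, -2.2]
turn -0.001 then shift x -0.0006 y 0.0005 z 0.0292  len 29
```

```bash
python3 -m pendant '0 0 0.007 0;0 0 0.007 0;0 0 0.006 0;0 0 0.005 0;0 0 0 0'|egrep 'pos|^force'; python3 -m pendant '0 0 0.004 0;0 0 0.004 0;0 0 0 0'|egrep 'pos|^force';python3 -m pendant '0 0 0.003 0;0 0 0 0'|egrep 'pos|^force'
python3 -m pendant '0 0 0.003 0;0 0 0 0'|egrep 'pos|^force'
```

```text
eef_pos: [546.8, -147.4, 97.3]
force: [-0.2, 0.3, -1.9]
eef_pos: [547.7, -147.6, 91.9]
force: [-4.2, 4.5, 14.9]
eef_pos: [548.1, -147.8, 89.8]
force: [-5.7, 4.5, 21.9]
eef_pos: [548.4, -147.9, 87.3]
force: [-7.3, 6.1, 25.5]
```

```bash
python3 -m pendant '0 0 0.002 0;0 0 -0.002 0;0.006 0 0 0;0.006 0 0.002 0;0 0 0 0'|egrep 'pos|^force'; python3 -m pendant '0 0 0 0;0 0 0 0;0 0 0 0;0 0 0 0;0 0 0 0;0 0 0 0' 0.78|egrep 'pos|^force|grip_w'; python3 -m pendant '0 0 -0.02 0;0 0 -0.05 0;0 0 -0.05 0;0 0 -0.03 0;0 0 0 0' |egrep 'pos|^force'
python3 - <<'E'
from look import *
cs=look(['black'])
plan([(439,371,235,.24),(439,371,15,.24)])
a=cv2.resize(cs['side']['color'][150:350,220:430,::-1],None,fx=3,fy=3,interpolation=cv2.INTER_CUBIC)
cv2.imwrite('pics/c9.png',a)
E
```

```text
eef_pos: [534.7, -148.2, 82.2]
force: [-2.8, 2.6, 6.7]
eef_pos: [534.9, -148.2, 81.7]
force: [-0.3, 2.0, -0.7]
grip_width: 0.779
eef_pos: [535.7, -149.0, 234.1]
force: [-0.8, -0.2, -0.4]
black net [([437.0, 365.0, 47.0], 0.84)] top fit [4.3940e+02 3.7073e+02 2.4000e-01] 0.082
turn -0.177 then shift x -0.0306 y 0.5271 z -0.0045  len 528
turn -0.000 then shift x -0.0000 y 0.0000 z 0.2200  len 220
```

View pics/c9.png

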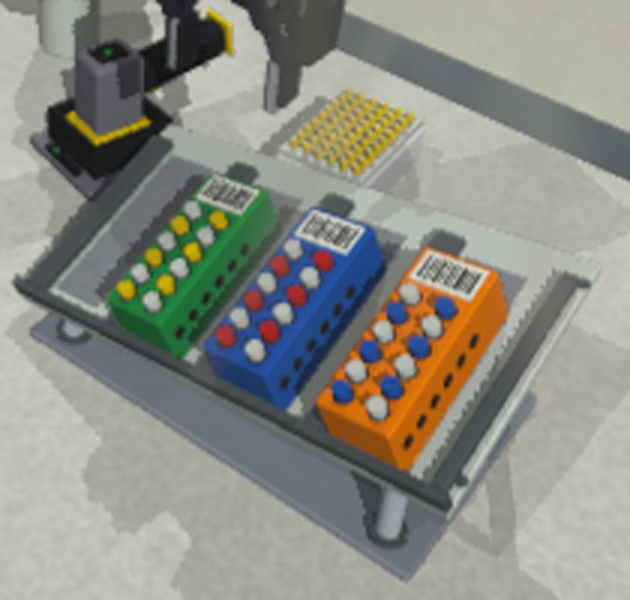

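All three home. Black, to bay 1.

```bash
python3 -m pendant '0 0 0 -0.177;-0.0025 0.044 0 0;-0.0025 0.044 0 0;-0.0025 0.044 0 0;-0.0025 0.044 0 0;-0.0025 0.044 0 0;-0.0025 0.044 0 0;-0.0025 0.044 0 0;-0.0025 0.044 0 0;-0.0025 0.044 0 0' 1|egrep 'pos|^force'; python3 -m pendant '-0.0025 0.044 0 0;-0.0028 0.044 0 0;-0.0028 0.043 0 0;0 0 0.04 0;0 0 0.05 0;0 0 0.05 0;0 0 0.02 0;0 0 0 0'|egrep 'pos|^force'
python3 - <<'E'
from h import *
plan([(439,371,15,.24)])
E
```

```text
eef_pos: [461.9, 242.9, 230.5]
force: [0.7, 0.8, 0.2]
eef_pos: [438.2, 370.1, 69.5]
force: [1.0, 0.1, 1.0]
turn 0.000 then shift x -0.0010 y 0.0006 z 0.0545  len 54
```

```bash
python3 -m pendant '-0.001 0.001 0.022 0;0 0 0.018 0;0 0 0.011 0;0 0 0 0;0 0 0 0'|egrep 'pos|^force'; python3 -m pendant '0 0 0 0;0 0 0 0;0 0 0 0;0 0 0 0;0 0 0 0;0 0 0 0;0 0 0 0' 0 30|egrep 'pos|^force|grip'; python3 -m pendant '0 0 -0.02 0;0 0 -0.05 0;0 0 -0.055 0;0 0 -0.05 0;0 0 -0.03 0.177;0 0 0 0'|egrep 'pos|^force|grip'
python3 - <<'E'
from h import *
plan([(547.7,-61,225,.063)])
E
```

```text
eef_pos: [440.4, 372.3, 21.5]
force: [0.9, 0.8, 0.6]
eef_pos: [440.3, 372.2, 21.2]
force: [-0.2, -1.9, 5.8]
grip_width: 0.603
grip_force: 33.8
eef_pos: [440.5, 372.3, 227.1]
force: [0.7, 0.3, -2.2]
grip_width: 0.605
grip_force: 33.1
turn 0.001 then shift x -0.0797 y -0.4392 z 0.0021  len 446
```

```bash
python3 -m pendant '-0.0073 -0.0399 0 0;-0.0073 -0.0399 0 0;-0.0073 -0.0399 0 0;-0.0073 -0.0399 0 0;-0.0073 -0.0399 0 0;-0.0073 -0.0399 0 0;-0.0073 -0.0399 0 0;-0.0073 -0.0399 0 0;-0.0073 -0.0399 0 0;-0.0073 -0.0399 0 0' |egrep 'pos|^force'; python3 -m pendant '-0.0067 -0.0399 0 0;0 0 0.03 0;0 0 0.03 0;0 0 0.03 0;0 0 0.025 0;0 0 0 0;0 0 0 0'|egrep 'pos|^force'
python3 - <<'E'
from h import *
plan([(547.7,-61,80,.063)])
E
```

```text
eef_pos: [537.5, -22.7, 223.4]
force: [0.2, 0.0, -1.5]
eef_pos: [547.4, -60.9, 110.9]
force: [0.2, 0.5, -1.0]
turn 0.002 then shift x -0.0003 y -0.0001 z 0.0309  len 31
```

```bash
python3 -m pendant '0 0 0.007 0;0 0 0.007 0;0 0 0.006 0;0 0 0.005 0;0 0 0 0'|egrep 'pos|^force'; python3 -m pendant '0 0 0.004 0;0 0 0.003 0;0 0 0 0'|egrep 'pos|^force';python3 -m pendant '0 0 0.003 0;0 0 0 0'|egrep 'pos|^force'
python3 -m pendant '0 0 0.003 0;0 0 0 0'|egrep 'pos|^force'
```

```text
eef_pos: [547.2, -60.9, 85.4]
force: [-0.3, 0.6, -1.5]
eef_pos: [547.4, -60.8, 79.3]
force: [-3.1, 2.0, 4.8]
eef_pos: [547.9, -60.5, 77.8]
force: [-7.0, 5.1, 18.9]
eef_pos: [548.5, -60.8, 75.8]
force: [-7.0, 5.0, 25.1]
```

```bash
python3 -m pendant '0 0 0.003 0;0 0 0 0;0 0 -0.002 0;0.006 0 0 0;0.006 0 0.002 0;0 0 0 0'|egrep 'pos|^force'; python3 -m pendant '0 0 0 0;0 0 0 0;0 0 0 0;0 0 0 0;0 0 0 0;0 0 0 0' 0.78|egrep 'pos|^force|grip_w'; python3 -m pendant '0 0 -0.02 0;0 0 -0.05 0;0 0 -0.05 0;0 0 -0.05 0;0 0 0 0' |egrep 'time|pos|^force'
python3 - <<'E'
from h import *
cs={n:cap(n) for n in('top','side')}
a=cv2.resize(cs['side']['color'][150:340,220:430,::-1],None,fx=2.2,fy=2.2,interpolation=cv2.INTER_CUBIC)
b=cv2.resize(cs['top']['color'][120:240,235:285,::-1],(174,418),interpolation=cv2.INTER_CUBIC)
cv2.imwrite('pics/c10.png',np.hstack([a,b]))
for n in cs:
    for q in ('scanner_grip','cradle'): print(n,q,[(np.round(r['at']).tolist(),round(r['p'],2)) for r in models.boxes_of(n,q)][:2])
plan([(655,75,230,-.22),(655,75,57,-.22)])
E
```

```text
eef_pos: [534.9, -61.6, 69.7]
force: [-1.1, 1.5, 2.8]
eef_pos: [535.3, -61.7, 69.8]
force: [-0.7, 1.8, 1.4]
grip_width: 0.781
time_s: 45.02
eef_pos: [536.7, -62.3, 243.5]
force: [-0.5, 0.1, 0.0]
top scanner_grip [([677.0, 60.0, 104.0], 0.86), ([613.0, -274.0, 110.0], 0.46)]
top cradle []
side scanner_grip [([663.0, 57.0, 92.0], 0.56)]
side cradle [([620.0, 64.0, 33.0], 0.84)]
turn 0.283 then shift x -0.0873 y 0.1595 z 0.0086  len 182
turn -0.000 then shift x -0.0000 y 0.0000 z 0.1730  len 173
```

View pics/c10.png

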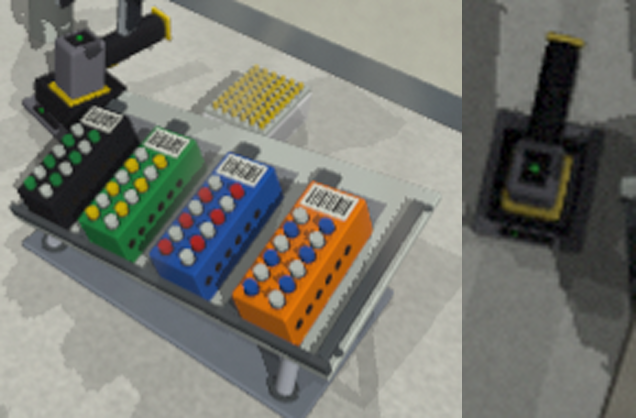

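All four racks are home (45 s on the clock), and the scanner is undisturbed. Now move over the scanner.

```bash
python3 -m pendant '0 0 0 0.145;0 0 0 0.145;-0.0175 0.0319 0 0;-0.0175 0.0319 0 0;-0.0175 0.0319 0 0;-0.0175 0.0319 0 0;-0.0175 0.0319 0 0;0 0 0.04 0;0 0 0.03 0;0 0 0 0' 1|egrep 'pos|^force'
python3 - <<'E'
from h import *
c=cap('side')
cv2.imwrite('pics/c11.png',cv2.resize(c['color'][60:240,200:350,::-1],None,fx=3.3,fy=3.3,interpolation=cv2.INTER_CUBIC))
plan([(655,75,57,-.23)])
E
```

```text
eef_pos: [655.3, 74.1, 166.8]
force: [0.1, 0.1, -1.5]
turn 0.003 then shift x 0.0014 y 0.0007 z 0.1122  len 112
```

View pics/c11.png

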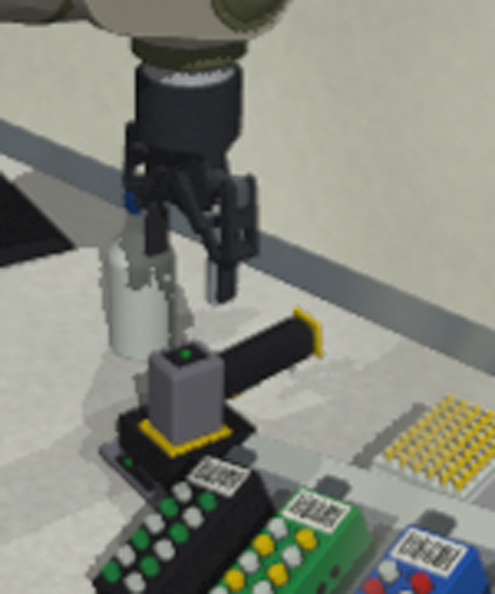

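Fingers straddle the head across its 44 mm width. Descend, grip at 40 N and lift out only part way.

```bash
python3 -m pendant '0.0014 0.0007 0.03 0;0 0 0.03 0;0 0 0.025 0;0 0 0.015 0;0 0 0.008 0;0 0 0 0;0 0 0 0'|egrep 'pos|^force'; python3 -m pendant '0 0 0 0;0 0 0 0;0 0 0 0;0 0 0 0;0 0 0 0;0 0 0 0;0 0 0 0' 0 30|egrep 'pos|^force|grip'; python3 -m pendant '0 0 -0.01 0;0 0 -0.008 0;0 0 -0.004 0;0 0 0 0'|egrep 'pos|^force|grip'
python3 - <<'E'
from h import *
c=cap('side')
cv2.imwrite('pics/c12.png',cv2.resize(c['color'][60:240,200:350,::-1],None,fx=3.3,fy=3.3,interpolation=cv2.INTER_CUBIC))
print(tool()[:2])
E
```

```text
eef_pos: [655.8, 75.0, 62.8]
force: [0.5, -0.1, -0.0]
eef_pos: [655.4, 75.1, 62.1]
force: [-0.2, 0.8, 4.7]
grip_width: 0.512
grip_force: 34.8
eef_pos: [655.3, 75.0, 84.0]
force: [0.9, -0.2, -1.5]
grip_width: 0.511
grip_force: 34.0
(array([655.18352172,  75.06096911,  83.70635547]), np.float64(-0.2268440393854756))
```

View pics/c12.png

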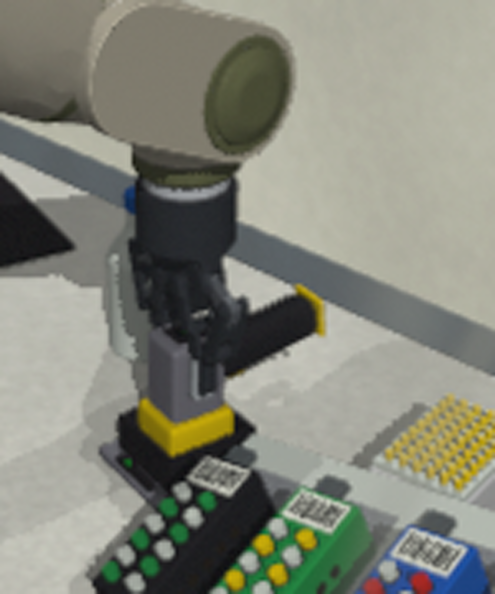

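Scanner is gripped and raised 22 mm, its nose still 12 mm inside the cup. Since the tool cannot tilt, I'll lean the scanner in the grip by pushing the nose sideways against the cup wall, handle rising, so it can face the sloping labels squarely.

```bash
python3 -m pendant '0.004 0 0 0;0.004 0 0 0;0 0 0 0' - 22|egrep 'pos|^force'; python3 -m pendant '0.004 0 0 0;0 0 0 0'|egrep 'pos|^force|grip';python3 -m pendant '0.004 0 0 0;0 0 0 0'|egrep 'pos|^force';python3 -m pendant '0.004 0 0 0;0 0 0 0'|egrep 'pos|^force'
```

```text
eef_pos: [648.4, 76.7, 84.4]
force: [5.4, -0.1, -1.2]
eef_pos: [645.3, 77.5, 85.3]
force: [6.7, -1.5, 2.4]
grip_width: 0.515
grip_force: 34.5
eef_pos: [641.6, 78.3, 85.6]
force: [6.5, -0.2, 3.3]
eef_pos: [637.8, 79.2, 85.7]
force: [7.4, -1.5, 3.9]
```

```bash
python3 -m pendant '0.004 0 0 0;0.004 0 0 0;0 0 0 0'|egrep 'pos|^force'; python3 -m pendant '0 0 -0.02 0;0 0 -0.05 0;0 0 -0.05 0;0 0 -0.02 0;0 0 0 0'|egrep 'time|pos|^force'
python3 - <<'E'
from h import *
c=cap('side')
cv2.imwrite('pics/c13.png',cv2.resize(c['color'][30:190,200:350,::-1],None,fx=3.5,fy=3.5,interpolation=cv2.INTER_CUBIC))
print(tool()[:2])
E
```

```text
eef_pos: [630.1, 80.9, 86.0]
force: [6.7, 0.0, 5.1]
time_s: 51.05
eef_pos: [628.1, 81.5, 224.9]
force: [0.2, -0.7, -1.7]
(array([627.63922867,  81.41615714, 223.2051272 ]), np.float64(-0.22677089022262664))
```

View pics/c13.png

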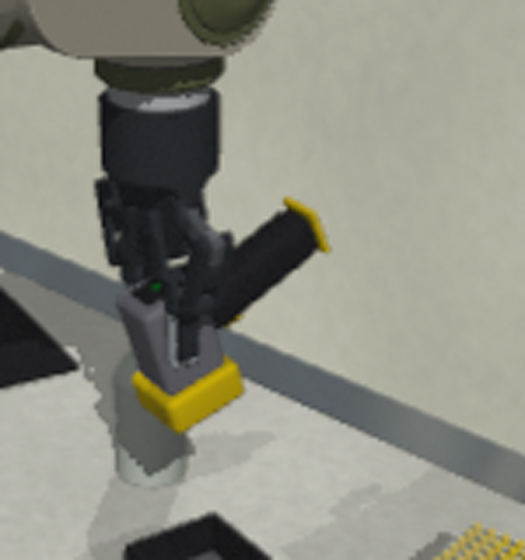

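The scanner leans clearly, handle raised and window facing down toward the handle side. I have already viewed 16 pictures, two past the limit of 14, so from here on I measure numerically only.

```bash
cat > scan.py <<'E'
from fit import *
def Rs(th,phi): return R.from_euler('z',phi)*R.from_euler('y',-th)   # handle (+x) raised by th
def measure(th0=.38,verbose=True):
    p,phi,s=tool(); gp=p+[0,0,ctrl.grasp_offset]
    tg={};caps={}
    for n in('side','top'):
        c=cap(n); hsv=cv2.cvtColor(c['color'],cv2.COLOR_RGB2HSV)
        m=((hsv[...,0]>=18)&(hsv[...,0]<=32)&(hsv[...,1]>110)&(hsv[...,2]>60)).astype(np.uint8)
        uvn=proj(c,[gp+Rs(th0,phi).apply([0,0,-55])])[0]; uvc=proj(c,[gp+Rs(th0,phi).apply([123,0,3])])[0]
        k,l,st,cen=cv2.connectedComponentsWithStats(m)
        for nm,uv in(('nose',uvn),('cap',uvc)):
            d=[np.hypot(*(cen[i]-uv)) if st[i,4]>=6 else 1e9 for i in range(1,k)]
            if not d or min(d)>14: continue
            i=1+int(np.argmin(d))
            if nm=='cap': caps[n]=(c,cen[i])
            elif n=='side':
                big=cv2.resize((l==i).astype(np.uint8),None,fx=4,fy=4,interpolation=cv2.INTER_NEAREST)
                t=np.zeros_like(big); cv2.fillConvexPoly(t,cv2.convexHull(np.argwhere(big)[:,::-1].astype(np.int32)),1); tg[n]=(c,t)
            if verbose: print(n,nm,cen[i].round(1),st[i,4],uv.round(1))
    B=np.array([[sx*31,sy*28,z] for sx in(-1,1) for sy in(-1,1) for z in(0,30)],float)
    def cost(q):
        th,h,dx=q; M=Rs(th,phi); w=gp-M.apply([dx,0,h]); e=((h-69)/25)**2+(dx/25)**2
        for n,(c,t) in tg.items():
            o=hullmask(proj(c,M.apply(B)+w)); e+=1-(o&t).sum()/(o|t).sum()
        for n,(c,u) in caps.items(): e+=(np.hypot(*(proj(c,[M.apply([123,0,72.5])+w])[0]-u))/12)**2
        return e
    r=min((minimize(cost,[t,69,0],method='Nelder-Mead',options=dict(initial_simplex=[[t,69,0],[t+.1,69,0],[t,75,0],[t,69,6]])) for t in(th0-.1,th0,th0+.1)),key=lambda r:r.fun)
    th,h,dx=r.x; M=Rs(th,phi); w=gp-M.apply([dx,0,h])
    if verbose: print('tilt deg %.1f h %.1f dx %.1f cost %.3f'%(np.degrees(th),h,dx,r.fun),'beam',(-M.as_matrix()[:,2]).round(3),'window',w.round(1),'phi',round(phi,3))
    return th,h,dx,w
E
python3 -c "
from scan import *
measure()"
```

```text
side nose [253.9 143.6] 332 [254.2 139.9]
side cap [288.   93.7] 58 [286.5  93.7]
top cap [261.6 123.5] 47 [261.4 125.2]
tilt deg 19.9 h 69.6 dx -1.0 cost 0.318 beam [ 0.331 -0.076 -0.94 ] window [651.6  75.9 176.8] phi -0.227
```

```bash
cat > lab.py <<'E'
from fit import *
M=R.from_euler('z',.063)*R.from_euler('y',-18,degrees=True)*R.from_euler('x',-12,degrees=True)
O=np.array([543.4,-59.3,37.3]); bays=dict(black=0,green=1,blue=2,orange=3)
if __name__=='__main__':
    cs={n:cap(n) for n in('top','side')}
    print('cap upright side pred',proj(cs['side'],R.from_euler('z',-.227).apply([[123,0,72.5]])+[655,75,12]),'seen 293.7 160.3')
    B=np.array([[sx*65,sy*26,z] for sx in(-1,1) for sy in(-1,1) for z in(0,46)],float); T=[]
    for col in('orange','green','blue'):
        for n in cs:
            uv=proj(cs[n],[M.apply([0,-88*bays[col],23])+O])[0]
            m=mask(cs[n],col,uv,28 if n=='top' else 42)
            big=cv2.resize(m,None,fx=4,fy=4,interpolation=cv2.INTER_NEAREST); t=np.zeros_like(big)
            cv2.fillConvexPoly(t,cv2.convexHull(np.argwhere(big)[:,::-1].astype(np.int32)),1); T.append((col,n,t))
    def each(d):
        o=[]
        for col,n,t in T:
            q=hullmask(proj(cs[n],M.apply(B+[0,-88*bays[col],0])+O+d[:3])); o.append(1-(q&t).sum()/(q|t).sum())
        return np.array(o)
    f=lambda d:np.sort(each(d))[:5].mean()
    r=min((minimize(f,s0,method='Nelder-Mead',options=dict(initial_simplex=np.array([s0]*4)+np.vstack([np.zeros(3),6*np.eye(3)]))) for s0 in([0,0,0],[0,0,6],[0,0,-5])),key=lambda r:r.fun)
    print('offset',r.x.round(1),r.fun.round(3),each(r.x).round(2),each([0,0,0]).round(2))
    for col,k in bays.items():
        print(col,'pred',(M.apply([49,-88*k,46])+O+r.x).round(1),[(n,[(np.round(a['at']).tolist(),round(a['p'],2)) for a in models.boxes_of(n,'rack_%s_label'%col)][:2]) for n in cs])
E
python3 lab.py
```

```text
cap upright side pred [[294.02345365 161.7595134 ]] seen 293.7 160.3
offset [-8.9  3.1 11.6] 0.107 [0.19 0.06 0.06 0.23 0.05 0.17] [0.24 0.22 0.15 0.34 0.1  0.24]
black pred [566.5 -44.6 106.8] [('top', [([526.0, -50.0, 91.0], 0.87), ([731.0, 61.0, 296.0], 0.72)]), ('side', [([514.0, -71.0, 82.0], 0.72)])]
green pred [ 566.3 -130.8  124.2] [('top', [([525.0, -138.0, 109.0], 0.75)]), ('side', [([515.0, -155.0, 98.0], 0.81)])]
blue pred [ 566.1 -217.1  141.7] [('top', [([523.0, -219.0, 123.0], 0.68)]), ('side', [([513.0, -239.0, 120.0], 0.84), ([578.0, -274.0, 99.0], 0.56)])]
orange pred [ 565.9 -303.3  159.1] [('top', [([527.0, -306.0, 146.0], 0.59)]), ('side', [([512.0, -318.0, 133.0], 0.81)])]
```

The stand's height from rack contact forces (about +6 mm, mid-face about 78) agrees with the given 78, so I'll fix z by that and locate the labels in both images.

```bash
cat > lab2.py <<'E'
from lab import *
O2=O+[-4,1.5,6.3]
cs={n:cap(n) for n in('top','side')}
for col,k in bays.items():
    P=M.apply([49,-88*k,46])+O2
    out=[]
    for n in cs:
        c=cs[n]; uv=proj(c,[P])[0]; hsv=cv2.cvtColor(c['color'],cv2.COLOR_RGB2HSV)
        q=proj(c,M.apply(np.array([[x,y-88*k,46] for x,y in((66,27),(66,-27),(33,-27),(33,27))]))+O2)
        poly=np.zeros((384,512),np.uint8); cv2.fillConvexPoly(poly,(q+.5).astype(np.int32),1)
        sel=(poly>0)&(hsv[...,1]<70)&(hsv[...,2]>(95))
        if col=='black' or True:
            v=hsv[...,2][(poly>0)]
        yx=np.argwhere(sel); 
        ce=(yx[:,::-1].min(0)+yx[:,::-1].max(0))/2
        a=cv2.minAreaRect(yx[:,::-1].astype(np.float32))
        hit=onz(c,a[0],P[2]); out.append((n,uv.round(1),np.round(a[0],1),np.round(a[1],1),len(yx),(hit-P).round(1)[:2]))
    o1,d1=ray(cs['top'],out[0][2]);o2,d2=ray(cs['side'],out[1][2])
    A=np.stack([d1,-d2],1); t=np.linalg.lstsq(A,o2-o1,rcond=None)[0]
    print(col,'pred',P.round(1),'tri',((o1+d1*t[0]+o2+d2*t[1])/2).round(1)); [print('  ',*o) for o in out]
E
python3 lab2.py
```

```text
black pred [571.4 -46.2 101.5] tri [568.7 -47.1 101.6]
   top [295.8 196. ] [295.5 197.5] [ 7. 13.] 22 [-4.5  0.8]
   side [268.8 203.3] [269.4 203.8] [24.7 10.7] 133 [-0.5 -2.3]
green pred [ 571.2 -132.5  118.9] tri [ 570.1 -133.1  120.4]
   top [325.1 195.3] [325. 196.] [ 8. 14.] 95 [-2.1  0.3]
   side [298.3 214.2] [298.9 213.9] [25.4 13.5] 213 [ 1.6 -0.3]
blue pred [ 571.  -218.7  136.3] tri [ 570.8 -218.4  136.8]
   top [355.  194.6] [354.5 195. ] [ 8. 13.] 64 [-1.2  1.5]
   side [332.2 226.7] [332.9 226.4] [27.5 13.8] 238 [ 1.8 -0.3]
orange pred [ 570.8 -305.   153.7] tri [ 569.4 -307.6  157.5]
   top [385.4 193.8] [386.5 194.3] [ 9.6 17.7] 88 [-1.4 -3.1]
   side [371.9 241.4] [373.4 240.9] [30.4 14.4] 269 [ 3.2 -1.2]
```

```bash
python3 -m pendant '0 0 -0.045 0.1;0 0 -0.045 0.1;0 0 -0.045 0.111;0 0 0 0' |egrep 'pos|^force|grip'
python3 - <<'E'
from h import *
plan([(523.7,-278.4,355,-.538),(523.7,-278.4,275.8,-.538),(523.7,-278.4,345,None),(523.7,-105.4,345,None),(523.7,-105.4,240.3,None),(524,-105.4,330,None),(524.2,-191,330,None),(524.2,-191,257.3,None),(524.2,-191,330,None),(523.2,-19,330,None),(523.2,-19,222.3,None)])
E
```

```text
eef_pos: [628.5, 81.4, 362.5]
force: [0.4, 0.5, -2.5]
grip_width: 0.514
grip_force: 34.2
turn -0.000 then shift x -0.0943 y -0.3627 z 0.0075  len 375
turn -0.000 then shift x -0.0000 y 0.0000 z 0.0792  len 79
turn -0.000 then shift x -0.0000 y 0.0000 z -0.0692  len 69
turn -0.000 then shift x 0.0886 y 0.1486 z -0.0000  len 173
turn -0.000 then shift x -0.0000 y 0.0000 z 0.1047  len 105
turn -0.000 then shift x -0.0003 y 0.0002 z -0.0897  len 90
turn -0.000 then shift x -0.0440 y -0.0734 z -0.0000  len 86
turn -0.000 then shift x -0.0000 y 0.0000 z 0.0727  len 73
turn -0.000 then shift x -0.0000 y 0.0000 z -0.0727  len 73
turn -0.000 then shift x 0.0890 y 0.1472 z -0.0000  len 172
turn -0.000 then shift x -0.0000 y 0.0000 z 0.1077  len 108
```

```bash
python3 -m pendant '-0.0094 -0.0363 0 0;-0.0094 -0.0363 0 0;-0.0094 -0.0363 0 0;-0.0094 -0.0363 0 0;-0.0094 -0.0363 0 0;-0.0094 -0.0363 0 0;-0.0094 -0.0363 0 0;-0.0094 -0.0363 0 0;-0.0094 -0.0363 0 0;-0.0094 -0.0363 0 0'|egrep 'pos|^force'; python3 -m pendant '0 0 0 0;0 0 0.01 0;0 0 0 0;0 0 0 0'|egrep 'pos|^force|grip'
python3 - <<'E'
from scan import *
th,h,dx,w=measure()
L=np.array([570,-306,155]); print('rel to label want (-25,15,..)',w-L)
plan([(523.7,-278.4,275.8,-.538)])
E
```

```text
eef_pos: [522.1, -279.5, 357.3]
force: [1.6, 1.2, -1.4]
eef_pos: [523.0, -277.8, 348.8]
force: [-0.1, -0.6, -2.2]
grip_width: 0.509
grip_force: 34.0
side cap [442.9 106.2] 162 [438.8 105.2]
top nose [387.3 202.7] 35 [399.4 199.1]
top cap [429.5 156. ] 17 [432.4 160.2]
tilt deg 18.9 h 68.9 dx -4.4 cost 0.161 beam [ 0.279 -0.166 -0.946] window [ 545.8 -291.4  303.8] phi -0.537
rel to label want (-25,15,..) [-24.20528108  14.64894952 148.78196996]
turn 0.001 then shift x -0.0008 y 0.0001 z 0.0732  len 73
```

```bash
python3 -m pendant '-0.0008 0 0.03 0;0 0 0.025 0;0 0 0.015 0;0 0 0.003 0;0 0 0 0;0 0 0 0'|egrep 'pos|^force'
python3 - <<'E'
from scan import *
th,h,dx,w=measure(); L=np.array([570,-306,155]); n=np.array([-.315,.188,.93]); r=w-L
print('dist',r@n,'lateral',r-n*(r@n)); plan([(523.7,-278.4,275.8,-.538)])
E
python3 -m pendant '0 0 0 0;0 0 0 0;0 0 0 0;0 0 0 0;0 0 0 0;0 0 0 0;0 0 0 0;0 0 0 0;0 0 0 0;0 0 0 0'; python3 -m pendant '0 0 0 0;0 0 0 0;0 0 0 0;0 0 0 0'|egrep 'time'
```

```text
eef_pos: [523.7, -279.1, 276.8]
force: [0.7, 0.3, -0.8]
side nose [356.4 208.6] 886 [363.9 206.1]
side cap [430.3 148.5] 146 [427.4 147.9]
top nose [391.1 189.4] 25 [390.6 201.3]
top cap [417.8 161.6] 13 [420.7 165.5]
tilt deg 16.8 h 65.6 dx -2.2 cost 0.529 beam [ 0.248 -0.148 -0.957] window [ 541.8 -289.9  233.3] phi -0.538
dist 84.74593030316122 lateral [-1.51031196  0.13464244 -0.49038813]
turn 0.000 then shift x 0.0002 y 0.0006 z 0.0006  len 1
time_s: 56.25
eef_pos: [523.4, -279.0, 275.8]
ee_rot: [0.0, 0.266, 0.964, 0.0]
force: [0.6, 1.0, -1.7]
grip_width: 0.511
grip_force: 34.1
time_s: 56.75
```

Orange was held for about 2 s. Rise, pass high over blue to green, and hold.

```bash
python3 -m pendant '0 0 -0.035 0;0 0 -0.035 0;0.0222 0.0371 0 0;0.0222 0.0371 0 0;0.0222 0.0371 0 0;0.0222 0.0371 0 0;0 0 0 0;0 0 0.03 0;0 0 0.03 0;0 0 0.02 0'|egrep 'pos|^force'; python3 -m pendant '0 0 0.015 0;0 0 0.009 0;0 0 0 0;0 0 0 0'|egrep 'pos|^force'
python3 -c "
from h import *
plan([(523.7,-105.4,240.3,-.538)])"
```

```text
eef_pos: [522.9, -106.8, 264.3]
force: [-0.1, 0.1, -2.1]
eef_pos: [523.5, -106.2, 242.5]
force: [-0.5, 0.3, -2.2]
turn 0.000 then shift x 0.0002 y 0.0008 z 0.0022  len 2
```

```bash
python3 -m pendant '0 0.0007 0.002 0;0 0 0 0;0 0 0 0;0 0 0 0;0 0 0 0;0 0 0 0;0 0 0 0;0 0 0 0;0 0 0 0;0 0 0 0'|egrep 'pos|^force'; python3 -m pendant '0 0 0 0;0 0 0 0;0 0 0 0;0 0 0 0;0 0 0 0;0 0 0 0'|egrep 'pos'
python3 -m pendant '0 0 -0.035 0;0 0 -0.035 0;-0.022 -0.0366 0 0;-0.022 -0.0366 0 0;0 0 0 0;0 0 0.03 0;0 0 0.015 0;0 0 0.007 0;0 0 0 0;0 0 0 0'|egrep 'pos|^force'
python3 -c "
from h import *
plan([(524.2,-191,257.3,-.538)])"
```

```text
eef_pos: [523.5, -105.4, 239.8]
force: [-0.3, -0.4, -2.1]
eef_pos: [523.6, -105.4, 239.8]
eef_pos: [524.1, -190.9, 258.7]
force: [0.7, 0.5, -1.6]
turn 0.000 then shift x -0.0001 y -0.0001 z 0.0014  len 1
```

```bash
python3 -m pendant '0 0 0.0014 0;0 0 0 0;0 0 0 0;0 0 0 0;0 0 0 0;0 0 0 0;0 0 0 0;0 0 0 0;0 0 0 0;0 0 0 0'|egrep 'pos|^force'; python3 -m pendant '0 0 0 0;0 0 0 0;0 0 0 0;0 0 0 0;0 0 0 0;0 0 0 0'|egrep 'pos'
python3 -m pendant '0 0 -0.035 0;0 0 -0.035 0;0.0222 0.0368 0 0;0.0222 0.0368 0 0;0.0222 0.0368 0 0;0.0222 0.0368 0 0;0 0 0 0;0 0 0.03 0;0 0 0.03 0;0 0 0.02 0'|egrep 'pos|^force';python3 -m pendant '0 0 0.016 0;0 0 0.006 0;0 0 0 0;0 0 0 0'|egrep 'pos|^force'
python3 -c "
from h import *
plan([(523.2,-19,222.3,-.538)])"
```

```text
eef_pos: [523.8, -190.8, 256.4]
force: [0.2, -1.1, -2.0]
eef_pos: [523.9, -190.8, 256.4]
eef_pos: [522.7, -19.7, 245.0]
force: [-0.2, 0.1, -1.4]
eef_pos: [523.3, -19.2, 225.1]
force: [-0.4, -0.5, -2.5]
turn 0.000 then shift x 0.0001 y 0.0001 z 0.0028  len 3
```

```bash
python3 -m pendant '0 0 0.0025 0;0 0 0 0;0 0 0 0;0 0 0 0;0 0 0 0;0 0 0 0;0 0 0 0;0 0 0 0;0 0 0 0;0 0 0 0'|egrep 'pos|^force'; python3 -m pendant '0 0 0 0;0 0 0 0;0 0 0 0;0 0 0 0;0 0 0 0;0 0 0 0'|egrep 'time|pos'
python3 -m pendant '0 0 -0.03 0;0 0 -0.03 -0.1;0 0 0 -0.1;0 0 0 -0.111;0 0 0 0'|egrep 'time|pos|^force'
python3 -c "
from scan import *
measure()
plan([(633,80.2,220,-.227),(633,80.2,88,-.227)])"
```

```text
eef_pos: [523.0, -18.9, 221.9]
force: [-0.4, 0.1, -1.8]
time_s: 67.5
eef_pos: [523.0, -18.9, 221.9]
time_s: 68.12
eef_pos: [523.0, -18.9, 281.9]
force: [-1.5, -0.0, -0.9]
side nose [252.8 152.7] 463 [253.1 148.3]
side cap [293.4  93.3] 78 [291.6  93.5]
top cap [303.6 158.3] 74 [303.2 160.3]
tilt deg 19.9 h 69.0 dx -1.5 cost 0.325 beam [ 0.331 -0.077 -0.94 ] window [547.2 -24.5 236.2] phi -0.228
turn -0.002 then shift x -0.0849 y 0.1214 z 0.0619  len 160
turn -0.000 then shift x -0.0000 y 0.0000 z 0.1320  len 132
```

All four labels have been held. Return over the cradle, enter the cup leaning as it left, then straighten against the opposite wall.

```bash
python3 -m pendant '-0.0212 0.0304 0 0;-0.0212 0.0304 0 0;-0.0212 0.0304 0 0;-0.0212 0.0304 0 0;0 0 0.04 0;0 0 0.04 0;0 0 0.03 0;0 0 0.02 0;0 0 0 0;0 0 0 0'|egrep 'time|pos|^force'
python3 -c "
from h import *
plan([(633,80.2,89,-.227)])"
```

```text
time_s: 69.47
eef_pos: [633.4, 80.5, 153.0]
force: [-0.6, -0.5, -1.5]
turn -0.000 then shift x 0.0004 y -0.0004 z 0.0640  len 64
```

```bash
python3 -m pendant '0.0004 -0.0004 0.02 0;0 0 0.015 0;0 0 0.01 0;0 0 0 0'|egrep 'pos|^force'; python3 -m pendant '0 0 0.008 0;0 0 0.006 0;0 0 0 0'|egrep 'pos|^force'; python3 -m pendant '0 0 0.005 0;0 0 0 0;0 0 0 0'|egrep 'pos|^force'; python3 -m pendant '-0.005 0 0 0;-0.005 0 0 0;0 0 0 0'|egrep 'pos|^force'
```

```text
eef_pos: [632.3, 80.2, 106.5]
force: [-0.1, -0.3, -1.2]
eef_pos: [632.2, 80.2, 92.3]
force: [-0.4, 1.2, -1.1]
eef_pos: [632.5, 80.2, 88.0]
force: [-0.2, -0.2, -1.5]
eef_pos: [642.6, 77.8, 87.8]
force: [0.2, 0.2, -1.8]
```

```bash
python3 -m pendant '-0.004 0 0 0;-0.003 0 0 0;0 0 0 0'|egrep 'pos|^force'; python3 -m pendant '-0.004 0 0 0;0 0 0 0'|egrep 'pos|^force'; python3 -m pendant '-0.004 0 0 0;0 0 0 0'|egrep 'pos|^force'; python3 -m pendant '-0.003 0 0 0;0 0 0 0'|egrep 'pos|^force'
python3 -c "
from scan import *
measure(th0=.1)"
```

```text
eef_pos: [649.2, 76.3, 87.8]
force: [0.2, -0.5, -0.7]
eef_pos: [653.2, 75.4, 87.9]
force: [0.8, 0.1, -2.0]
eef_pos: [657.1, 74.5, 88.0]
force: [-0.3, 0.1, 0.1]
eef_pos: [659.7, 74.0, 88.6]
force: [-4.8, 0.2, 4.9]
side nose [263.9 185.1] 284 [259.8 183.6]
side cap [295.3 139.9] 51 [296.  149.4]
top cap [264.4 125.7] 38 [264.6 127.6]
tilt deg 18.9 h 69.6 dx -0.6 cost 0.291 beam [ 0.315 -0.073 -0.946] window [682.1  68.8  41.6] phi -0.227
```

The +x lower edge of the nose still sits above the rim. Back off, lower further so the whole nose is in the cup, then straighten.

```bash
python3 -m pendant '0.007 0 0 0;0.007 0 0 0;0.007 0 0 0;0 0 0 0'|egrep 'pos|^force'; python3 -m pendant '0 0 0.006 0;0 0 0.005 0;0 0 0 0'|egrep 'pos|^force'; python3 -m pendant '0 0 0.004 0;0 0 0 0'|egrep 'pos|^force'; python3 -m pendant '0 0 0.003 0;0 0 0 0'|egrep 'pos|^force'
```

```text
eef_pos: [638.9, 78.8, 87.9]
force: [0.6, -0.1, -1.6]
eef_pos: [639.1, 78.6, 76.1]
force: [0.7, -0.3, -1.8]
eef_pos: [639.1, 78.6, 72.5]
force: [0.8, 1.1, -1.9]
eef_pos: [639.2, 78.6, 69.6]
force: [-0.7, -0.2, -2.5]
```

```bash
python3 -m pendant '-0.004 0 0 0;0 0 0 0'|egrep 'pos|^force'; python3 -m pendant '-0.004 0 0 0;0 0 0 0'|egrep 'pos|^force'; python3 -m pendant '-0.004 0 0 0;0 0 0 0'|egrep 'pos|^force'; python3 -m pendant '-0.004 0 0 0;0 0 0 0'|egrep 'pos|^force'
python3 -c "
from scan import *
measure(th0=.1)"
```

```text
eef_pos: [642.2, 78.0, 69.6]
force: [-6.0, 1.4, 0.4]
eef_pos: [646.1, 77.2, 69.6]
force: [-4.9, 1.3, 0.7]
eef_pos: [650.1, 76.2, 69.7]
force: [-5.0, 1.5, 0.9]
eef_pos: [654.0, 75.3, 69.7]
force: [-5.2, -0.2, 0.7]
side nose [256.6 191. ] 193 [257.9 190. ]
side cap [294.  153.3] 47 [293.8 156. ]
top cap [264.2 129.9] 18 [264.2 131. ]
tilt deg 9.1 h 68.4 dx -0.1 cost 0.454 beam [ 0.155 -0.036 -0.987] window [664.7  72.9  20.9] phi -0.226
```

Straightening smoothly (about 9° left, 5 N). Continue to upright, then centre and set down.

```bash
python3 -m pendant '-0.004 0 0 0;0 0 0 0'|egrep 'pos|^force'; python3 -m pendant '-0.003 0 0 0;0 0 0 0'|egrep 'pos|^force'; python3 -c "
from scan import *
measure(th0=.05)"; python3 -m pendant '0.005 0 0 0;0 0 0.003 0;0 0 0 0'|egrep 'pos|^force'; python3 -m pendant '0 0 0.003 0;0 0 0 0'|egrep 'pos|^force'
```

```text
eef_pos: [658.0, 74.4, 69.8]
force: [-5.7, -0.2, 0.7]
eef_pos: [660.8, 73.7, 69.8]
force: [-5.5, 1.0, 1.6]
side nose [256.3 191. ] 198 [259.2 189.5]
side cap [295.9 155.8] 46 [295.9 157.1]
top cap [264.5 128.1] 20 [264.7 129.2]
tilt deg 3.7 h 68.6 dx 0.3 cost 0.455 beam [ 0.063 -0.015 -0.998] window [664.8  72.8  20. ] phi -0.226
eef_pos: [656.8, 74.5, 66.6]
force: [0.4, 0.1, -1.8]
eef_pos: [656.8, 74.5, 63.6]
force: [-0.3, 0.6, -1.8]
```

```bash
python3 -m pendant '0.001 0 0.0015 0;0 0 0 0'|egrep 'pos|^force'; python3 -m pendant '0 0 0.0015 0;0 0 0 0'|egrep 'pos|^force';python3 -m pendant '0 0 0.001 0;0 0 0 0'|egrep 'pos|^force'
```

```text
eef_pos: [655.7, 74.8, 62.2]
force: [-0.3, -0.3, -1.8]
eef_pos: [656.1, 74.8, 61.6]
force: [-0.9, 0.4, 4.8]
eef_pos: [656.6, 74.7, 61.3]
force: [-1.6, -0.1, 7.9]
```

```bash
python3 -m pendant '0 0 0.001 0;0 0 0 0'|egrep 'pos|^force'; python3 -m pendant '0 0 0.0015 0;0 0 0 0;0 0 -0.002 0;0 0 0 0'|egrep 'pos|^force'; python3 -m pendant '0 0 0 0;0 0 0 0;0 0 0 0;0 0 0 0;0 0 0 0;0 0 0 0' 0.75|egrep 'pos|^force|grip_w'; python3 -m pendant '0 0 0 0;0 0 0 0;0 0 0 0;0 0 0 0' 1|egrep 'pos|^force|grip_w'
python3 -c "
from scan import *
measure(th0=.02)"
python3 -m pendant '0 0 -0.02 0;0 0 -0.03 0;0 0 -0.05 0;0 0 -0.05 0;0.03 0.02 0 0;0.04 0.04 0 0;0.04 0.04 0 0;0.04 0.04 0 0;0.04 0.03 0 0;0 0 0 0'|egrep 'time|pos|^force'
```

```text
eef_pos: [657.2, 74.6, 61.0]
force: [-0.1, -0.6, 10.6]
eef_pos: [657.0, 74.6, 60.9]
force: [-0.0, 0.5, 8.6]
eef_pos: [655.8, 74.8, 59.4]
force: [-0.5, 0.0, -0.0]
grip_width: 0.749
eef_pos: [655.9, 74.8, 59.4]
force: [-0.1, 0.3, 0.2]
grip_width: 1.002
side nose [254.5 192.7] 116 [257.2 193.4]
side cap [294.7 159.5] 46 [294.2 162. ]
top cap [264.3 130.2] 18 [264.4 131.9]
tilt deg 3.6 h 68.0 dx -1.1 cost 0.603 beam [ 0.061 -0.014 -0.998] window [661.1  73.6  10.3] phi -0.227
time_s: 80.12
eef_pos: [507.0, 285.6, 209.8]
force: [0.1, 0.1, -0.6]
```

Clear of the scene. Now a numeric check of the scanner, racks and bystanders against the first pictures.

```bash
python3 - <<'E'
from h import *
import lab2
for n in('side','top'):
    a=cv2.imread('pics/%s1.png'%n)[:,:,::-1]; c=cap(n); b=c['color']
    for nm,im in(('start',a),('now',b)):
        hsv=cv2.cvtColor(np.ascontiguousarray(im),cv2.COLOR_RGB2HSV)
        m=((hsv[...,0]>=18)&(hsv[...,0]<=32)&(hsv[...,1]>110)&(hsv[...,2]>60)).astype(np.uint8)
        k,l,st,ce=cv2.connectedComponentsWithStats(m); x0,x1,y0,y1=(225,305,140,215) if n=='side' else (240,275,120,195)
        print(n,nm,[(ce[i].round(1).tolist(),int(st[i,4])) for i in range(1,k) if x0<ce[i][0]<x1 and y0<ce[i][1]<y1 and st[i,4]>5])
    d=np.abs(a.astype(int)-b).max(2)
    for nm,P in(('bottle',(750,226,80)),('tips',(768,-100,40)),('dish',(376,7,15)),('scanner',(660,74,80))):
        u,v=proj(c,[P])[0].astype(int); w=14; print('  ',nm,'changed px frac',(d[v-w:v+w,u-w:u+w]>50).mean().round(3))
E
python3 - <<'E'
from h import *
for n in('top','side'):
    cap(n); [print(n,q,[np.round(r['at']).tolist() for r in models.boxes_of(n,q)][:1]) for q in('scanner','wash_bottle','tip_box','petri_dish','rack_orange_mid','rack_green_mid','rack_blue_mid','rack_black_mid')]
E
```

```text
black pred [571.4 -46.2 101.5] tri [568.8 -47.1 100.4]
   top [295.8 196. ] [295.5 197.5] [ 7. 13.] 67 [-4.5  0.8]
   side [268.8 203.3] [269.4 204.2] [24.7 11.5] 160 [-1.8 -3.3]
green pred [ 571.2 -132.5  118.9] tri [ 570.  -133.   120.2]
   top [325.1 195.3] [325. 196.] [ 8. 14.] 95 [-2.1  0.3]
   side [298.3 214.2] [298.8 214. ] [25.4 13.8] 212 [ 1.3 -0.5]
blue pred [ 571.  -218.7  136.3] tri [ 570.8 -218.4  136.8]
   top [355.  194.6] [354.5 195. ] [ 8. 13.] 62 [-1.2  1.5]
   side [332.2 226.7] [332.9 226.4] [27.5 13.8] 237 [ 1.8 -0.3]
orange pred [ 570.8 -305.   153.7] tri [ 569.4 -307.6  157.5]
   top [385.4 193.8] [386.5 194.3] [ 9.6 17.7] 88 [-1.4 -3.1]
   side [371.9 241.4] [373.4 240.9] [30.4 14.4] 269 [ 3.2 -1.2]
side start [([293.7, 159.1], 47), ([254.4, 192.7], 109)]
side now [([294.7, 159.5], 46), ([254.5, 192.6], 115)]
   bottle changed px frac 0.0
   tips changed px frac 0.0
   dish changed px frac 0.0
   scanner changed px frac 0.004
top start [([264.4, 130.8], 18), ([258.1, 176.4], 79)]
top now [([264.7, 130.3], 21), ([258.4, 176.3], 81)]
   bottle changed px frac 0.0
   tips changed px frac 0.0
   dish changed px frac 0.0
   scanner changed px frac 0.0
top scanner [[675.0, 64.0, 100.0]]
top wash_bottle [[522.0, -220.0, 128.0]]
top tip_box [[771.0, -99.0, 50.0]]
top petri_dish [[526.0, -303.0, 140.0]]
top rack_orange_mid [[525.0, -304.0, 138.0]]
top rack_green_mid [[528.0, -133.0, 106.0]]
top rack_blue_mid [[530.0, -224.0, 127.0]]
top rack_black_mid [[527.0, -47.0, 94.0]]
side scanner [[660.0, 53.0, 91.0]]
side wash_bottle [[751.0, 224.0, 80.0]]
side tip_box [[776.0, -116.0, 51.0]]
side petri_dish [[373.0, 9.0, 17.0]]
side rack_orange_mid [[513.0, -318.0, 136.0]]
side rack_green_mid [[517.0, -157.0, 105.0]]
side rack_blue_mid [[515.0, -237.0, 116.0]]
side rack_black_mid [[515.0, -64.0, 81.0]]
```

```bash
python3 -c "
from rig import ctrl
print(ctrl.finish_job())"
```

```text
the job is handed in; nothing more can be done
None
```

The job is handed in at about 80 s: by the cameras all four racks are home and the scanner is back upright in its cradle. I held it about 8 cm over each label in the order orange, green, blue, black, within about 2° of square; nothing confirmed the reads, and I viewed 16 pictures, two over the limit of 14.

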